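# Fetch the short objective from behind the bottles

## Task

On the grey accessory tray three tall containers (amber bottle, square slide mailer, wide jar) block two microscope objectives behind them: first stand all three containers on the empty steel side tray, leaving both objectives where they are. With the containers out of the way, stand the shorter objective upright in the round aluminium stand. Only then put each container back, upright, on the very spot it came from; tip none of these over, and leave the longer objective, the glass dish and the brass ring where they are.

Things in the scene. Friction and masses are not known exactly. Their poses are not given: they have to be found in the camera images.
- bottle: amber glass bottle, round, 40 mm diameter and straight up to 66 mm, then a shoulder and a black cap 25 mm across, 92 mm high in all, about 0.13 kg. One of the three containers in the front row. Upright at the start; origin at the centre of its underside, z up.
- mailer: square slide mailer, clear-grey box with a white lid, 36 x 36 mm, 90 mm high, straight sides parallel to its own x and y, about 0.1 kg. One of the three containers in the front row. Which way round it faces when put back does not matter. Upright at the start; origin at the centre of its underside, z up.
- jar: wide round white plastic jar, 50 mm diameter (51 mm at the black lid), 88 mm high, straight sides, about 0.15 kg. One of the three containers in the front row. Upright at the start; origin at the centre of its underside, z up.
- short_objective: the SHORTER of the two steel microscope objectives in the back row: 28 mm diameter, straight up to 32 mm, tapering to 16 mm at the top, 40 mm high, about 0.12 kg. Upright at the start; origin at the centre of its underside, z up.
- long_objective: the LONGER objective, in the back row as well, to be left alone: 28 mm diameter, straight up to 44 mm, tapering above, 60 mm high. Upright at the start; origin at the centre of its underside, z up.
- rack: grey plastic accessory tray, fixed, 170 (its x) x 250 (its y) x 14 mm high, floor and walls 4 mm thick. Dark flat marks show five places; in its frame: front row x = -26 mm, y = -70, 0, 70 (a container on each, order varies), back row x = +28, y = -38, 38 (the objectives); all within 3 mm. Origin at the centre of its underside; its -x side roughly faces the robot.
- sidetray: empty steel side tray, fixed, left or right of the accessory tray: 270 (its x) x 120 (its y) x 12 mm high, walls and floor 3 mm thick; room for the three containers in a row along its x, 85 mm apart. Origin at the centre of its underside.
- stand: round aluminium objective stand, fixed, on the other side: a shallow cup, 68 mm outside diameter, 56 mm inside, its inner floor 8 mm and its rim 11 mm above the bench. Origin at the centre of its underside.
- dish: square glass staining dish, 56 x 56 mm, 20 mm high, on the bench about 110 mm beyond the stand; loose, not to be disturbed. A capped pot 57 mm high stands about 110 mm on the robot's side of the stand. Origin at the centre of the underside.
- ring: small brass ring, 20 mm across, 6 mm high, lying on the accessory tray behind and between the two objectives; loose, not to be disturbed. A black cap 26 mm across, 12 mm high lies near the tray's +x, +y corner. Origin at the centre of the underside.

How it is judged:
By the outcome, as a careful person would: the job done as asked, in the order asked, and still so for the second after the job is handed in, with the robot touching nothing.
It also fails if it takes over 141 s, if anything falls off the work surface, if the arm or the gripper's body presses on something with over 40 N, if the wrist force passes 120 N, or if a joint passes its speed limit or range.

## Robot

A 6-joint arm with a two-finger parallel gripper is mounted at the origin on the work surface. World frame = base frame: x ahead of the robot, y to its left, z up, the work surface at z = 0. Lengths are in m, angles in rad, forces in N, time in s.
With the tool pointing down it reaches from about 0.35 to 0.775 m from the base axis. Payload 5.5 kg.
Tool frame: the origin (TCP) lies midway between the tips of the shut fingers; the grasp point (between the pads) lies 19 mm behind it; z points along the fingers, y is the direction in which the jaws open and shut (so a half turn about z gives the same grasp; the last joint's range is limited). The gripper opens to 85 mm and grips with 20 to 120 N. Pads are 22 mm wide; open, the fingers measure 114 mm over their backs; the gripper's body (76 mm by 85 mm) begins 54 mm behind the grasp point. The pads swing forward as they close: fully open they stand 13 mm farther back than shut.
Start: joints at [-1.283, 0.313, 0.046, 1.304, 0, 1.431], TCP at [0.239, -0.523, 0.231] pointing down, gripper open.
Joint ranges: [-2.76, 2.76], [-0.86, 1.69], [-1.03, 1.26], [-2.2, 2.34], [-1.47, 1.5], [-3.14, 3.14]. Speed limits (rad/s): [2.57, 2.57, 3.14, 3.14, 3.14, 3.14].

## Interface

Orientations are given as a unit quaternion [w, x, y, z].
In Python, from workcell import env gives the robot as it stands.
- The arm moves only by the shell command python3 -m pendant 'ROWS' [FORCE]. ROWS is JSON, a list of rows, each a list of 3 entries, a list of its own where there are three numbers: the shift along the tool's x, y, z each as a share of 20 mm, from -1 to 1, then the turn about the tool's z as a share of 6 degrees, from -1 to 1, then the closure, from -1 (fully open) to 1 (shut). In form: [[[tx, ty, tz], turn, claw], ...]. A call has 1 to 12 rows; each row shifts and turns the commanded pose from where the row before left it, along the tool's axes as they then stand; what a row does not reach is not made up. A row lasts 1/8 s, in which the tool goes at most 62.5 mm and 10.7 degrees, less where a joint would pass 70% of its speed; a pose out of reach is approached as far as the arm can. A call with a number of a shift or a turn outside -1 to 1 is refused whole. A call with a gripper value outside its range is refused whole. The fingers move at their own pace and stop on an object; FORCE is the grip in N (left out, the last holds). Time passes only in rows, so rows that do not move let the fingers close. It gives the time, the measured TCP pose, the force and the opening at its end, in the units of the state.
- env.get_state(): the state, without advancing time (a new reading comes with each control period).
- env.read_camera(name): name is "scene" or "top"; returns a dict with "color" (400x640x3 uint8, blue, green, red), "mtx" (3x3 intrinsics, pixels), "view" (4x4, takes a point from world to camera coordinates). Camera axes: x right, y down, z forward; pixel columns grow to the right and rows downward; lengths in m; the calibration is good to about 2 mm. A picture is of the moment at which its call begins. There is no depth.
- env.hand_in(): hands the job in, once; it reports no verdict.
Trained networks look in the newest picture that a camera, given by its name, has taken for a name from the list of things; names that differ only in an ending like _2 or _b are one class to them, and where a whole thing is asked for, a point or a joint stands for the part that bears it (a point fixed in the world has none). Each returns a list of dicts, best first, with "p" (0 to 1); they miss things now and then, are a little off and sometimes report something else, mostly with a low value. They report only what shows in the picture. A call takes as long as a camera call.
- env.boxes_of(camera, thing): "location" ([column, row] in pixels, amid what is visible of it).
- env.cut_out(camera, thing): "region" (400x640 bool, what is visible of it) and "location" ([column, row] in pixels, amid what is visible of it).
The state is a dict: "clock": time; "joint_pos": joint angles; "qvel": joint speeds; "tau": joint torques, N m; "tcp_pos": TCP position; "orientation": TCP orientation; "wrist_force": force on the tool from outside, world axes, zero at the start; "ft_torque": the same for the moment, N m; "finger_gap": finger opening in m.
Only numpy, scipy, OpenCV 4.12 (cv2) and the standard library are available. Lean on these libraries where they do the work, as an engineer would, in place of code of your own. Each camera call takes 0.05 s, during which the arm holds its last target.

## Working session

There is one attempt and no reset: what is moved stays moved. The work goes in short steps, Python scripts to look and compute and a shell command to move; the robot and the scene stay as the last step left them, time stands still between calls to the robot, and variables do not carry over. Pictures are saved under pics/ and viewed, and the job is handed in when it is done.

```bash
ls; mkdir -p pics; cat > h.py <<'E'
import numpy as np,cv2
from workcell import env
def snap(n,f):
    r=env.read_camera(n); cv2.imwrite('pics/'+f,r['color']); return r
def ray(r,uv):
    K=r['mtx'];V=r['view'];R=V[:3,:3];t=V[:3,3]
    d=R.T@np.linalg.solve(K,[uv[0],uv[1],1.]);return -R.T@t,d
def at(r,uv,z):
    o,d=ray(r,uv);return o+d*(z-o[2])/d[2]
def proj(r,p):
    q=r['view'][:3,:3]@np.array(p,float)+r['view'][:3,3];q=r['mtx']@q;return q[:2]/q[2]
E
python3 - <<'E'
from h import *
np.set_printoptions(precision=4,suppress=True)
for n in('scene','top'):
    r=snap(n,n+'0.png');o,_=ray(r,(0,0));print(n,o)
    for t in 'bottle mailer jar short_objective long_objective rack sidetray stand dish ring'.split():
        print(t,[(np.round(b['location'],1),round(b['p'],2)) for b in env.boxes_of(n,t)[:3]])
s=env.get_state();print(s)
E
```

```text
pics
scene [1.069  0.265  0.7103]
bottle [(array([296.3, 169.5]), 0.94)]
mailer [(array([323.7, 184. ]), 0.67)]
jar [(array([352.6, 196. ]), 0.84)]
short_objective [(array([327.6, 215. ]), 0.79)]
long_objective [(array([296.3, 197.6]), 0.5), (array([448.5, 238.5]), 0.35)]
rack [(array([314.3, 213. ]), 0.93)]
sidetray [(array([199.8, 155.8]), 0.58)]
stand [(array([445.4, 240.2]), 0.59)]
dish [(array([429.9, 287.5]), 0.66)]
ring [(array([297.6, 221.3]), 0.64)]
top [ 0.4307 -0.0059  1.0108]
bottle [(array([342.3, 225.3]), 0.57)]
mailer [(array([315.6, 220.7]), 0.49), (array([288.2, 214. ]), 0.41)]
jar [(array([287. , 214.9]), 0.69)]
short_objective []
long_objective [(array([342.9, 225. ]), 0.15)]
rack [(array([318.1, 206.6]), 0.73)]
sidetray [(array([434.9, 225.7]), 0.85)]
stand [(array([214., 215.]), 0.69)]
dish [(array([218.3, 173.4]), 0.88), (array([434.8, 225.2]), 0.57)]
ring []
{'clock': 1.1, 'joint_pos': array([-1.2826,  0.3132,  0.0461,  1.3036, -0.    ,  1.4312]), 'qvel': array([-0.0008,  0.0013,  0.0002, -0.0001,  0.0009, -0.0014]), 'tau': array([  0.0016, -48.0482,  29.8816,   0.0003,   0.0001,   0.    ]), 'tcp_pos': array([ 0.2385, -0.5232,  0.2313]), 'orientation': array([0.0001, 0.9772, 0.2123, 0.    ]), 'wrist_force': array([ 0.3886,  0.7963, -0.5789]), 'ft_torque': array([ 0.0457,  0.0291, -0.0507]), 'finger_gap': 0.08572538659847997}
```

```bash
python3 - <<'E'
import cv2
a=cv2.imread('pics/scene0.png')[120:340,140:520];cv2.imwrite('pics/s0c.png',cv2.resize(a,(760,440),interpolation=cv2.INTER_CUBIC))
a=cv2.imread('pics/top0.png')[130:290,180:520];cv2.imwrite('pics/t0c.png',cv2.resize(a,None,fx=2.35,fy=2.35,interpolation=cv2.INTER_CUBIC))
E
```

```text
(no output)
```

View pics/s0c.png

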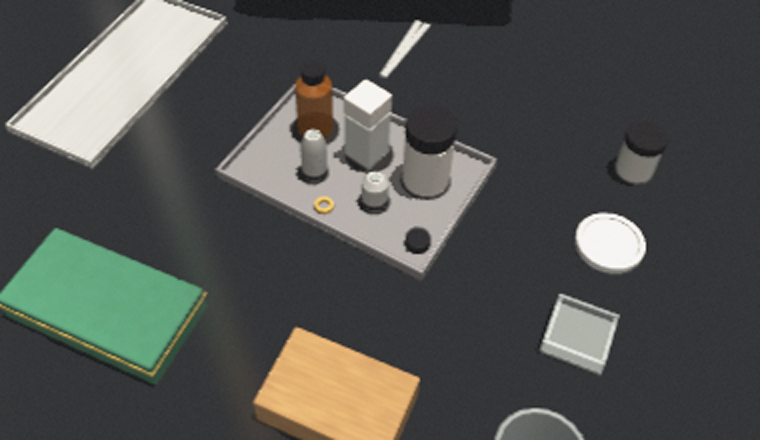

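View pics/t0c.png

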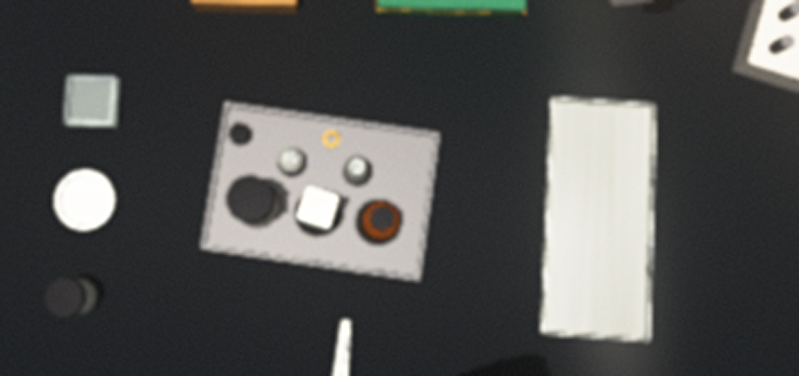

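The images show bottle, mailer and jar running from −y to +y. The short objective is on the jar side, the side tray on the right and the stand on the left. Next I measure their poses.

```bash
cat > fit.py <<'E'
from h import *
from scipy.optimize import minimize
def circ(r,z,n=40):
    a=np.linspace(0,2*np.pi,n,endpoint=False);return np.c_[r*np.cos(a),r*np.sin(a),np.full(n,z)]
def box(a,b,h): return np.array([[i*a/2,j*b/2,k] for i in(-1,1) for j in(-1,1) for k in(0,h)])
M={'bottle':np.r_[circ(.02,0),circ(.02,.066),circ(.0125,.076),circ(.0125,.092)],
'mailer':box(.036,.036,.09),'jar':np.r_[circ(.025,0),circ(.0255,.088)],
'short_objective':np.r_[circ(.014,0),circ(.014,.032),circ(.008,.04)],
'long_objective':np.r_[circ(.014,0),circ(.014,.044),circ(.008,.06)],
'rack':box(.17,.25,.014),'sidetray':box(.27,.12,.012),'stand':circ(.034,.011),'dish':box(.056,.056,.02),'ring':np.r_[circ(.01,0),circ(.01,.006)]}
S=4
def sil(r,name,p,z0):
    m=M[name];c,s=np.cos(p[2]),np.sin(p[2])
    P=np.c_[c*m[:,0]-s*m[:,1]+p[0],s*m[:,0]+c*m[:,1]+p[1],m[:,2]+z0]
    q=P@r['view'][:3,:3].T+r['view'][:3,3];q=q@r['mtx'].T;uv=q[:,:2]/q[:,2:]
    h=cv2.convexHull(uv.astype(np.float32))[:,0]
    im=np.zeros((400*S,640*S),np.uint8);cv2.fillConvexPoly(im,np.round(((h+.5)*S-.5)*16).astype(np.int32),1,shift=4)
    return cv2.resize(im.astype(np.float32),(640,400),interpolation=cv2.INTER_AREA)
def fit(obs,name,z0,p0,yaw=True):
    # obs: list of (cam, mask)
    def cost(v):
        p=[v[0],v[1],v[2] if yaw else 0]
        return sum(np.abs(sil(r,name,p,z0)-m).sum()/m.sum() for r,m in obs)
    n=3 if yaw else 2
    s=np.array([p0[:n]]+[np.array(p0[:n])+d for d in np.diag([.006,.006,.15][:n])])
    o=minimize(cost,p0[:n],method='Nelder-Mead',options=dict(initial_simplex=s,xatol=1e-4,fatol=1e-4,maxiter=150))
    return o.x,o.fun
E
python3 - <<'E'
from fit import *
np.set_printoptions(precision=4,suppress=True)
zs=dict(bottle=.004,mailer=.004,jar=.004,short_objective=.004,long_objective=.004,rack=0,sidetray=0,stand=0,dish=0,ring=.004)
hc=dict(bottle=.092,mailer=.09,jar=.088,short_objective=.02,long_objective=.03,rack=.007,sidetray=.006,stand=.011,dish=.015,ring=.004)
R={n:snap(n,n+'1.png') for n in('scene','top')}
for t in zs:
    obs={}
    for n in R:
        c=[x for x in env.cut_out(n,t) if x['p']>.3]
        if c: obs[n]=c[0]; print(t,n,round(c[0]['p'],2),np.round(c[0]['location'],1),c[0]['region'].sum(), 'pt',at(R[n],c[0]['location'],hc[t])[:2])
    yaw=t in('mailer','rack','sidetray','dish')
    for k in (['scene'],['top'],['scene','top']):
        if all(n in obs for n in k):
            n=k[-1]; p0=[*at(R[n],obs[n]['location'],hc[t])[:2],0.1]
            best=min((fit([(R[q],obs[q]['region'].astype(np.float32)) for q in k],t,zs[t],p0[:2]+[y],yaw) for y in ([-.5,-.1,.1,.6] if yaw else [0])),key=lambda z:z[1])
            print('   fit',k,best)
E
```

```text
bottle top 0.55 [341.9 226.1] 224 pt [ 0.4894 -0.0392]
   fit ['top'] (array([ 0.497 , -0.0412]), np.float64(0.0608258917927742))
mailer scene 0.78 [321.8 184.5] 883 pt [0.5485 0.0406]
mailer top 0.79 [315.8 219.2] 240 pt [0.505  0.0253]
   fit ['scene'] (array([0.5081, 0.0257, 1.2871]), np.float64(0.0639864131808281))
   fit ['top'] (array([0.5068, 0.0267, 1.2607]), np.float64(0.11015625298023224))
   fit ['scene', 'top'] (array([ 0.5074,  0.026 , -0.3044]), np.float64(0.18160803616046906))
jar scene 0.83 [354.1 194.2] 984 pt [0.5441 0.1072]
jar top 0.96 [285.9 214.9] 394 pt [0.5141 0.0997]
   fit ['scene'] (array([0.513 , 0.0979]), np.float64(0.08422256261110306))
   fit ['top'] (array([0.5147, 0.0993]), np.float64(0.050444163382053375))
   fit ['scene', 'top'] (array([0.5147, 0.099 ]), np.float64(0.14257273077964783))
short_objective scene 0.61 [327.5 215.6] 239 pt [0.5642 0.0612]
short_objective top 0.57 [435.8 221.9] 4606 pt [ 0.5108 -0.2896]
   fit ['scene'] (array([0.5649, 0.0614]), np.float64(0.06694560497999191))
   fit ['top'] (array([ 0.5311, -0.3255]), np.float64(0.970378
[... 1007 characters left out ...]
loat64(0.02447512559592724))
   fit ['top'] (array([ 0.5108, -0.2896, -0.0483]), np.float64(0.02745765447616577))
   fit ['scene', 'top'] (array([ 0.5107, -0.2903, -0.0505]), np.float64(0.05612773448228836))
stand top 0.58 [216.3 214.5] 502 pt [0.5178 0.2955]
   fit ['top'] (array([0.5162, 0.2959]), np.float64(0.04021414369344711))
dish scene 0.84 [427.6 286.8] 999 pt [0.6362 0.2914]
dish top 0.93 [219.1 172.1] 472 pt [0.633  0.2939]
   fit ['scene'] (array([ 0.6298,  0.2948, -0.0194]), np.float64(0.060060061514377594))
   fit ['top'] (array([0.6325, 0.2951, 0.0169]), np.float64(0.0643538162112236))
   fit ['scene', 'top'] (array([ 0.6312,  0.295 , -0.0365]), np.float64(0.14105498790740967))
```

```bash
cat > go.py <<'E'
import sys
from h import *
from scipy.spatial.transform import Rotation as Ro
np.set_printoptions(precision=3,suppress=True)
s=env.get_state();q=s['orientation'];R=Ro.from_quat([q[1],q[2],q[3],q[0]]).as_matrix()
p=s['tcp_pos'];yaw=np.arctan2(R[1,1],R[0,1])
print('t',round(s['clock'],2),'tcp',np.round(p,4),'jawyaw',round(yaw,4),'tilt',R[:,2],'gap',round(s['finger_gap'],4),'F',s['wrist_force'],'q',s['joint_pos'])
for a in sys.argv[1:]:
    v=[float(x) for x in a.split(',')]
    print(a,'shares tool xyz:',R.T@(np.array(v[:3])-p)/.02, 'turn:', (-(((v[3]-yaw)+np.pi/2)%np.pi-np.pi/2)/np.radians(6)) if len(v)>3 else '')
E
python3 -m pendant '[[[0,0,0],-1,-0.4],[[0,0,0],-1,-0.4],[[0,0,0],-1,-0.4],[[0,0,0],-1,-0.4],[[0,0,0],-1,-0.4],[[0,0,0],-1,-0.4],[[0,0,0],-1,-0.4],[[0,0,0],-1,-0.4],[[0,0,0],-1,-0.4],[[0,0,0],-0.78,-0.4]]' 30; python3 go.py .497,-.0412,.18,-.118
```

```text
clock: 3.45
tcp_pos: [0.2385, -0.5232, 0.2313]
orientation: [0.0, 0.747, 0.665, -0.0]
wrist_force: [-0.2, -0.3, 0.8]
finger_gap: 0.0596
t 3.45 tcp [ 0.238 -0.523  0.231] jawyaw -0.116 tilt [ 0. -0. -1.] gap 0.0596 F [-0.22  -0.253  0.841] q [-1.283  0.313  0.046  1.304 -0.     0.404]
.497,-.0412,.18,-.118 shares tool xyz: [25.436 10.046  2.564] turn: 0.019117654992050693
```

```bash
python3 -m pendant '[[[1,0.4,0.1],0,-0.4],[[1,0.4,0.1],0,-0.4],[[1,0.4,0.1],0,-0.4],[[1,0.4,0.1],0,-0.4],[[1,0.4,0.1],0,-0.4],[[1,0.4,0.1],0,-0.4],[[1,0.4,0.1],0,-0.4],[[1,0.4,0.1],0,-0.4],[[1,0.4,0.1],0,-0.4],[[1,0.4,0.1],0,-0.4],[[1,0.4,0.1],0,-0.4],[[1,0.4,0.1],0,-0.4]]' 30
python3 -m pendant '[[[1,0.4,0.1],0,-0.4],[[1,0.4,0.1],0,-0.4],[[1,0.4,0.1],0,-0.4],[[1,0.4,0.1],0,-0.4],[[1,0.4,0.1],0,-0.4],[[1,0.4,0.1],0,-0.4],[[1,0.4,0.1],0,-0.4],[[1,0.4,0.1],0,-0.4],[[1,0.4,0.1],0,-0.4],[[1,0.4,0.1],0,-0.4],[[1,0.4,0.1],0,-0.4],[[0.9,0.4,0.1],0,-0.4]]' 30
 python3 -m pendant '[[[0.5,0.2,0],0,-0.4],[[0.5,0.2,0],0,-0.4],[[0.4,0,0],0,-0.4],[[0,0,0],0,-0.4]]'; python3 go.py .497,-.0412,.18,-.118
```

```text
clock: 4.95
tcp_pos: [0.3629, -0.295, 0.2072]
orientation: [0.0, 0.748, 0.664, -0.0]
wrist_force: [1.2, 0.3, -0.4]
finger_gap: 0.0596
clock: 6.45
tcp_pos: [0.486, -0.0699, 0.1832]
orientation: [0.0, 0.748, 0.664, 0.0]
wrist_force: [0.3, -0.2, -0.3]
finger_gap: 0.0597
clock: 6.95
tcp_pos: [0.497, -0.0442, 0.1833]
orientation: [0.0, 0.748, 0.664, -0.0]
wrist_force: [0.3, 0.9, 0.0]
finger_gap: 0.0598
t 6.95 tcp [ 0.497 -0.044  0.183] jawyaw -0.1183 tilt [-0. -0. -1.] gap 0.0598 F [0.269 0.902 0.005] q [-0.25   0.187 -0.238  1.145 -0.     1.44 ]
.497,-.0412,.18,-.118 shares tool xyz: [ 0.147 -0.017  0.167] turn: -0.0029591763451691294
```

```bash
python3 -m pendant '[[[0.15,0,1],0,-0.4],[[0,0,1],0,-0.4],[[0,0,1],0,-0.4],[[0,0,1],0,-0.4],[[0,0,0.5],0,-0.4],[[0,0,0],0,-0.4]]'; python3 - <<'E'
from h import *
for n in('scene','top'):
    r=snap(n,n+'2.png');u=proj(r,[.497,-.0412,.05]).astype(int);a=r['color'][u[1]-60:u[1]+60,u[0]-70:u[0]+70]
    cv2.imwrite('pics/c2'+n+'.png',cv2.resize(a,None,fx=4,fy=4,interpolation=cv2.INTER_CUBIC))
E
```

```text
clock: 7.7
tcp_pos: [0.4969, -0.0417, 0.0929]
orientation: [-0.0, 0.748, 0.664, -0.0]
wrist_force: [-0.2, 0.3, 0.4]
finger_gap: 0.0599
```

View pics/c2scene.png

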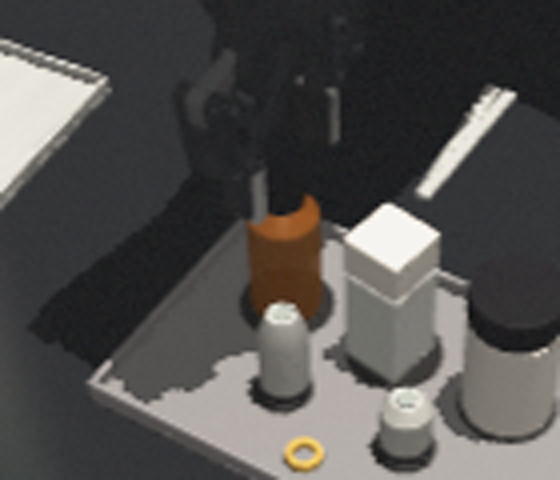

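The crop shows the gripper centred over the bottle cap at about (285, 200), with the near finger on its +x side and clear of the long objective. I descend and grip.

```bash
python3 -m pendant '[[[0,0,1],0,-0.4],[[0,0,1],0,-0.4],[[0,0,1],0,-0.4],[[0,0,0],0,-0.4],[[0,0,0],0,0.4],[[0,0,0],0,0.4],[[0,0,0],0,0.4],[[0,0,0],0,0.4],[[0,0,0],0,0.4],[[0,0,0],0,0.4]]' 30; python3 go.py .5957,-.2945,.085
```

```text
clock: 9.05
tcp_pos: [0.4986, -0.0418, 0.0346]
orientation: [0.001, 0.748, 0.664, 0.001]
wrist_force: [-0.9, -0.5, 6.9]
finger_gap: 0.039
t 9.05 tcp [ 0.499 -0.042  0.035] jawyaw -0.1188 tilt [ 0.002 -0.001 -1.   ] gap 0.039 F [-0.922 -0.469  6.893] q [-0.244  0.321 -0.463  0.784 -0.     1.445]
.5957,-.2945,.085 shares tool xyz: [-11.971   6.326  -2.501] turn:
```

```bash
python3 -m pendant '[[[0,0,0],0,0.4],[[0,0,0],0,0.4]]' 30; python3 go.py; python3 -m pendant '[[[0,0,-0.5],0,0.4],[[0,0,-0.5],0,0.4],[[0,0,-1],0,0.4],[[0,0,-1],0,0.4],[[0,0,0],0,0.4]]' 30;python3 go.py .5957,-.2945,.09
```

```text
clock: 9.3
tcp_pos: [0.4986, -0.0418, 0.0346]
orientation: [0.001, 0.748, 0.664, 0.001]
wrist_force: [-1.4, 0.7, 6.3]
finger_gap: 0.0389
t 9.3 tcp [ 0.499 -0.042  0.035] jawyaw -0.1189 tilt [ 0.002 -0.001 -1.   ] gap 0.0389 F [-1.418  0.699  6.292] q [-0.244  0.321 -0.463  0.784 -0.     1.445]
clock: 9.93
tcp_pos: [0.4989, -0.0419, 0.0951]
orientation: [0.002, 0.748, 0.664, 0.001]
wrist_force: [0.3, -0.1, -2.2]
finger_gap: 0.0392
t 9.93 tcp [ 0.499 -0.042  0.095] jawyaw -0.1188 tilt [ 0.004 -0.001 -1.   ] gap 0.0392 F [ 0.276 -0.108 -2.244] q [-0.244  0.254 -0.383  0.929 -0.     1.445]
.5957,-.2945,.09 shares tool xyz: [-11.968   6.3     0.287] turn:
```

```bash
python3 -m pendant '[[[-0.5,0.25,0],0,0.4],[[-1,0.5,0],0,0.4],[[-1,0.55,0],0,0.4],[[-1,0.55,0],0,0.4],[[-1,0.55,0],0,0.4],[[-1,0.55,0],0,0.4],[[-1,0.55,0],0,0.4],[[-1,0.55,0],0,0.4],[[-1,0.55,0],0,0.4],[[-1,0.55,0],0,0.4],[[-1,0.55,0],0,0.4],[[-1,0.5,0],0,0.4]]' 30;python3 -m pendant '[[[-0.5,0.1,1],0,0.4],[[0,0,1],0,0.4],[[0,0,0.4],0,0.4],[[0,0,0],0,0.4]]' ;python3 go.py .5957,-.2945,.034
```

```text
clock: 11.42
tcp_pos: [0.5937, -0.2862, 0.0931]
orientation: [0.0, 0.748, 0.664, -0.0]
wrist_force: [0.6, -0.1, -1.2]
finger_gap: 0.0389
clock: 11.92
tcp_pos: [0.5932, -0.2941, 0.0439]
orientation: [-0.001, 0.748, 0.664, -0.0]
wrist_force: [0.2, 0.6, -0.2]
finger_gap: 0.0388
t 11.93 tcp [ 0.593 -0.294  0.044] jawyaw -0.1186 tilt [-0.002  0.001 -1.   ] gap 0.0388 F [ 0.189  0.581 -0.242] q [-0.581  0.586 -0.001  0.986  0.     1.108]
.5957,-.2945,.034 shares tool xyz: [-0.007  0.129  0.493] turn:
```

```bash
python3 -m pendant '[[[0,0.1,0.3],0,0.4],[[0,0,0.15],0,0.4],[[0,0,0],0,0.4]]' ;python3 go.py .5957,-.2945,.034
```

```text
clock: 12.3
tcp_pos: [0.5962, -0.2949, 0.0364]
orientation: [0.0, 0.748, 0.664, -0.0]
wrist_force: [-0.7, 0.6, -0.8]
finger_gap: 0.0391
t 12.3 tcp [ 0.596 -0.295  0.036] jawyaw -0.1186 tilt [ 0. -0. -1.] gap 0.0391 F [-0.747  0.579 -0.817] q [-0.58   0.596 -0.004  0.971 -0.     1.11 ]
.5957,-.2945,.034 shares tool xyz: [ 0.016 -0.026  0.118] turn:
```

```bash
python3 -m pendant '[[[0,0,0.12],0,0.4],[[0,0,0],0,0.4]]' ;python3 -m pendant '[[[0,0,0.06],0,0.4],[[0,0,0],0,0.4]]' ;python3 go.py .5957,-.2945,.034
```

```text
clock: 12.55
tcp_pos: [0.5961, -0.295, 0.0338]
orientation: [-0.0, 0.748, 0.664, -0.0]
wrist_force: [-0.9, -0.1, -1.8]
finger_gap: 0.0388
clock: 12.8
tcp_pos: [0.5962, -0.2951, 0.0337]
orientation: [0.0, 0.748, 0.664, 0.0]
wrist_force: [-2.9, 1.7, 4.3]
finger_gap: 0.0387
t 12.8 tcp [ 0.596 -0.295  0.034] jawyaw -0.1188 tilt [ 0.001 -0.001 -1.   ] gap 0.0387 F [-2.909  1.733  4.279] q [-0.58   0.598 -0.008  0.964 -0.     1.11 ]
.5957,-.2945,.034 shares tool xyz: [ 0.027 -0.03  -0.017] turn:
```

```bash
python3 -m pendant '[[[0,0,0],0,-0.4],[[0,0,0],0,-0.4],[[0,0,0],0,-0.4],[[0,0,0],0,-0.4]]' ;python3 go.py; python3 -m pendant '[[[0,0,-0.5],0,-0.4],[[0,0,-1],0,-0.4],[[0,0,-1],0,-0.4],[[0,0,-1],0,-0.4],[[0,0,-1],0,-0.4],[[0,0,0],0,-0.4]]' ;python3 go.py .5075,.026,.13,-.3
```

```text
clock: 13.3
tcp_pos: [0.5961, -0.295, 0.0325]
orientation: [-0.0, 0.748, 0.664, -0.0]
wrist_force: [-0.2, -0.3, -0.1]
finger_gap: 0.0599
t 13.3 tcp [ 0.596 -0.295  0.033] jawyaw -0.1189 tilt [-0.  0. -1.] gap 0.0599 F [-0.153 -0.291 -0.124] q [-0.58   0.599 -0.008  0.963 -0.     1.11 ]
clock: 14.05
tcp_pos: [0.5975, -0.2959, 0.1254]
orientation: [0.002, 0.748, 0.664, 0.001]
wrist_force: [0.1, -0.4, -0.3]
finger_gap: 0.0598
t 14.05 tcp [ 0.598 -0.296  0.125] jawyaw -0.1188 tilt [ 0.004 -0.003 -1.   ] gap 0.0598 F [ 0.104 -0.375 -0.255] q [-0.58   0.531  0.116  1.151 -0.     1.11 ]
.5075,.026,.13,-.3 shares tool xyz: [15.447 -6.375 -0.292] turn: 1.7305636349717528
```

```bash
python3 -m pendant '[[[1,-0.4,-0.1],0,-0.4],[[1,-0.4,0],0,-0.4],[[1,-0.4,0],0,-0.4],[[1,-0.4,0],0,-0.4],[[1,-0.4,0],0,-0.4],[[1,-0.4,0],0,-0.4],[[1,-0.4,0],0,-0.4],[[1,-0.4,0],0,-0.4],[[1,-0.4,0],0,-0.4],[[1,-0.4,0],0,-0.4],[[1,-0.4,0],0,-0.4],[[1,-0.4,0],0,-0.4]]' ; python3 -m pendant '[[[1,-0.5,0],0,-0.4],[[1,-0.5,0],0,-0.4],[[1,-0.4,0],0,-0.4],[[0.4,-0.1,0],0,-0.4],[[0,0,0],0.86,-0.4],[[0,0,0],0.87,-0.4],[[0,0,0],0,-0.4]]' ;python3 go.py .5075,.026,.05,-.3;python3 - <<'E'
from h import *
r=snap('scene','scene3.png');u=proj(r,[.5075,.026,.08]).astype(int);a=r['color'][u[1]-60:u[1]+60,u[0]-70:u[0]+70]
cv2.imwrite('pics/c3.png',cv2.resize(a,None,fx=4,fy=4,interpolation=cv2.INTER_CUBIC))
E
```

```text
clock: 15.55
tcp_pos: [0.5289, -0.0439, 0.1247]
orientation: [0.0, 0.748, 0.664, 0.0]
wrist_force: [0.5, 1.1, 0.5]
finger_gap: 0.0599
clock: 16.42
tcp_pos: [0.5077, 0.0257, 0.1247]
orientation: [0.0, 0.805, 0.594, 0.0]
wrist_force: [0.1, -0.2, 0.4]
finger_gap: 0.0598
t 16.43 tcp [0.508 0.026 0.125] jawyaw -0.2992 tilt [ 0. -0. -1.] gap 0.0598 F [ 0.061 -0.165  0.365] q [-0.107  0.245 -0.316  1.009 -0.     1.763]
.5075,.026,.05,-.3 shares tool xyz: [ 0.01  -0.015  3.735] turn: 0.007491616970610537
```

View pics/c3.png

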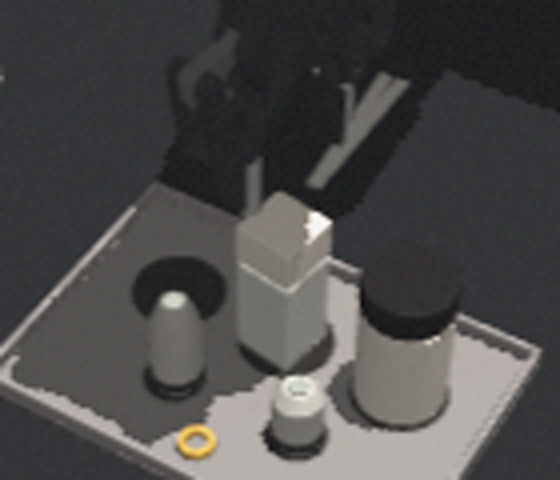

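The gripper sits over the mailer at crop (285, 210), and the dark mark where the bottle stood is free at (180, 290). I descend and grip.

```bash
python3 -m pendant '[[[0,0,1],0,-0.4],[[0,0,1],0,-0.4],[[0,0,1],0,-0.4],[[0,0,0.75],0,-0.4],[[0,0,0],0,-0.4],[[0,0,0],0,0.4],[[0,0,0],0,0.4],[[0,0,0],0,0.4],[[0,0,0],0,0.4],[[0,0,0],0,0.4],[[0,0,0],0,0.4],[[0,0,0],0,0.4]]' 30; python3 go.py; python3 -m pendant '[[[0,0,-0.5],0,0.4],[[0,0,-0.5],0,0.4],[[0,0,-1],0,0.4],[[0,0,-1],0,0.4],[[0,0,0],0,0.4]]'; python3 go.py .5107,-.292,.11
```

```text
clock: 17.98
tcp_pos: [0.5083, 0.0257, 0.0505]
orientation: [0.001, 0.805, 0.594, 0.001]
wrist_force: [0.1, -0.8, 5.6]
finger_gap: 0.0359
t 17.98 tcp [0.508 0.026 0.051] jawyaw -0.3 tilt [ 0.002 -0.    -1.   ] gap 0.0359 F [ 0.077 -0.806  5.555] q [-0.107  0.317 -0.422  0.83  -0.     1.763]
clock: 18.6
tcp_pos: [0.5088, 0.0256, 0.1114]
orientation: [0.001, 0.805, 0.594, 0.001]
wrist_force: [0.0, -0.1, -1.4]
finger_gap: 0.0354
t 18.6 tcp [0.509 0.026 0.111] jawyaw -0.3 tilt [ 0.003 -0.    -1.   ] gap 0.0354 F [ 0.02  -0.113 -1.388] q [-0.107  0.255 -0.338  0.974 -0.     1.763]
.5107,-.292,.11 shares tool xyz: [-15.146   4.781   0.078] turn:
```

```bash
python3 -m pendant '[[[-0.5,0.15,0],0,0.4],[[-1,0.3,0],0,0.4],[[-1,0.3,0],0,0.4],[[-1,0.3,0],0,0.4],[[-1,0.3,0],0,0.4],[[-1,0.3,0],0,0.4],[[-1,0.3,0],0,0.4],[[-1,0.3,0],0,0.4],[[-1,0.3,0],0,0.4],[[-1,0.3,0],0,0.4],[[-1,0.35,0],0,0.4],[[-1,0.35,0],0,0.4]]';python3 -m pendant '[[[-1,0.35,0],0,0.4],[[-1,0.35,0],0,0.4],[[-1,0.3,0],0,0.4],[[-0.65,0.2,0],0,0.4],[[0,0,1],0,0.4],[[0,0,1],0,0.4],[[0,0,0.6],0,0.4],[[0,0,0],0,0.4]]';python3 go.py .5107,-.292,.05
```

```text
clock: 20.1
tcp_pos: [0.5074, -0.2164, 0.1096]
orientation: [0.0, 0.805, 0.593, -0.0]
wrist_force: [-0.0, -0.8, -1.2]
finger_gap: 0.0357
clock: 21.1
tcp_pos: [0.5081, -0.2913, 0.0568]
orientation: [-0.001, 0.805, 0.594, -0.0]
wrist_force: [0.3, 0.0, -1.2]
finger_gap: 0.0357
t 21.1 tcp [ 0.508 -0.291  0.057] jawyaw -0.2998 tilt [-0.002  0.001 -1.   ] gap 0.0357 F [ 0.276  0.015 -1.225] q [-0.658  0.442 -0.21   0.921 -0.     1.213]
.5107,-.292,.05 shares tool xyz: [0.007 0.135 0.34 ] turn:
```

```bash
python3 -m pendant '[[[0,0,0.2],0,0.4],[[0,0,0.1],0,0.4],[[0,0,0],0,0.4]]';python3 -m pendant '[[[0,0,0.08],0,0.4],[[0,0,0],0,0.4]]';python3 go.py .5107,-.292,.0495
```

```text
clock: 21.48
tcp_pos: [0.5089, -0.2919, 0.052]
orientation: [0.0, 0.805, 0.594, 0.0]
wrist_force: [0.3, 0.8, -0.5]
finger_gap: 0.0356
clock: 21.72
tcp_pos: [0.5087, -0.2918, 0.0501]
orientation: [0.0, 0.805, 0.594, -0.0]
wrist_force: [1.1, 0.7, -1.8]
finger_gap: 0.0355
t 21.73 tcp [ 0.509 -0.292  0.05 ] jawyaw -0.3 tilt [ 0. -0. -1.] gap 0.0355 F [ 1.147  0.65  -1.841] q [-0.658  0.448 -0.218  0.904 -0.     1.213]
.5107,-.292,.0495 shares tool xyz: [0.018 0.097 0.031] turn:
```

```bash
python3 -m pendant '[[[0,0,0.05],0,0.4],[[0,0,0],0,0.4]]';python3 -m pendant '[[[0,0,0.04],0,0.4],[[0,0,0],0,0.4]]'; python3 go.py
```

```text
clock: 21.98
tcp_pos: [0.5088, -0.2919, 0.0495]
orientation: [0.0, 0.805, 0.593, 0.0]
wrist_force: [-1.0, 0.9, 2.9]
finger_gap: 0.0352
clock: 22.22
tcp_pos: [0.5089, -0.2919, 0.0495]
orientation: [0.0, 0.805, 0.594, 0.0]
wrist_force: [-1.9, 1.3, 8.2]
finger_gap: 0.0357
t 22.23 tcp [ 0.509 -0.292  0.05 ] jawyaw -0.3 tilt [ 0.001 -0.001 -1.   ] gap 0.0357 F [-1.945  1.331  8.194] q [-0.658  0.449 -0.22   0.901 -0.     1.213]
```

```bash
python3 -m pendant '[[[0,0,0],0,-0.4],[[0,0,0],0,-0.4],[[0,0,0],0,-0.4],[[0,0,0],0,-0.4],[[0,0,-0.5],0,-0.4],[[0,0,-1],0,-0.4],[[0,0,-1],0,-0.4],[[0,0,-1],0,-0.4],[[0,0,-0.7],-0.8,-0.63],[[0,0,0],-0.8,-0.63],[[0,0,0],-0.8,-0.63],[[0,0,0],0,-0.63]]';python3 go.py .5145,.099,.13,-.05
```

```text
clock: 23.72
tcp_pos: [0.5089, -0.2919, 0.1331]
orientation: [0.0, 0.724, 0.689, 0.0]
wrist_force: [-1.0, 1.6, -0.2]
finger_gap: 0.0698
t 23.73 tcp [ 0.509 -0.292  0.133] jawyaw -0.0496 tilt [ 0.001 -0.001 -1.   ] gap 0.0698 F [-0.996  1.612 -0.246] q [-0.658  0.38  -0.103  1.087 -0.     0.963]
.5145,.099,.13,-.05 shares tool xyz: [19.536 -0.69   0.141] turn: 0.004147629242450436
```

```bash
python3 -m pendant '[[[1,0,0],0,-0.63],[[1,0,0],0,-0.63],[[1,0,0],0,-0.63],[[1,0,0],0,-0.63],[[1,0,0],0,-0.63],[[1,0,0],0,-0.63],[[1,0,0],0,-0.63],[[1,0,0],0,-0.63],[[1,-0.1,0],0,-0.63],[[1,-0.1,0],0,-0.63],[[1,-0.1,0],0,-0.63],[[1,-0.1,0],0,-0.63]]';python3 -m pendant '[[[1,-0.1,0],0,-0.63],[[1,-0.1,0],0,-0.63],[[1,-0.1,0],0,-0.63],[[1,0,0],0,-0.63],[[1,0,0],0,-0.63],[[1,0,0],0,-0.63],[[1,0,0],0,-0.63],[[0.5,0,0],0,-0.63],[[0,0,0],0,-0.63]]';python3 go.py .5145,.099,.042,-.05
python3 - <<'E'
from h import *
r=snap('scene','scene4.png');u=proj(r,[.5145,.08,.06]).astype(int);a=r['color'][u[1]-60:u[1]+60,u[0]-80:u[0]+80]
cv2.imwrite('pics/c4.png',cv2.resize(a,None,fx=4,fy=4,interpolation=cv2.INTER_CUBIC))
E
```

```text
clock: 25.22
tcp_pos: [0.5123, -0.0504, 0.1323]
orientation: [0.0, 0.724, 0.69, 0.0]
wrist_force: [0.4, -0.4, -0.5]
finger_gap: 0.0699
clock: 26.35
tcp_pos: [0.5136, 0.0991, 0.1322]
orientation: [0.0, 0.724, 0.69, -0.0]
wrist_force: [0.0, 0.1, -0.3]
finger_gap: 0.07
t 26.35 tcp [0.514 0.099 0.132] jawyaw -0.0474 tilt [-0. -0. -1.] gap 0.07 F [ 0.041  0.085 -0.277] q [ 0.037  0.266 -0.268  1.037 -0.     1.655]
.5145,.099,.042,-.05 shares tool xyz: [-0.001  0.044  4.512] turn: 0.024996104535216092
```

View pics/c4.png

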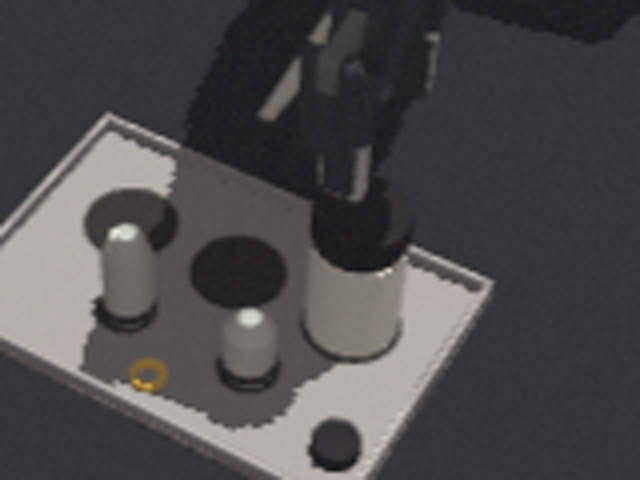

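The gripper is over the jar at crop (360, 220). Both freed marks are visible at (130, 220) and (240, 270), and the objectives haven't moved.

```bash
python3 -m pendant '[[[0,0.05,1],0,-0.63],[[0,0,1],0,-0.63],[[0,0,1],0,-0.63],[[0,0,1],0,-0.63],[[0,0,0.5],0,-0.63],[[0,0,0],0,-0.63],[[0,0,0],0,0.3],[[0,0,0],0,0.3],[[0,0,0],0,0.3],[[0,0,0],0,0.3],[[0,0,0],0,0.3],[[0,0,0],0,0.3]]' 30; python3 go.py; python3 -m pendant '[[[0,0,-0.5],0,0.3],[[0,0,-0.5],0,0.3],[[0,0,-1],0,0.3],[[0,0,-1],0,0.3],[[0,0,0],0,0.3]]'; python3 go.py .4255,-.288,.10
```

```text
clock: 27.9
tcp_pos: [0.5156, 0.0983, 0.0432]
orientation: [0.001, 0.724, 0.69, 0.001]
wrist_force: [-0.4, -0.9, 5.6]
finger_gap: 0.0501
t 27.9 tcp [0.516 0.098 0.043] jawyaw -0.0486 tilt [ 0.002 -0.    -1.   ] gap 0.0501 F [-0.399 -0.852  5.557] q [ 0.036  0.352 -0.391  0.826 -0.     1.655]
clock: 28.52
tcp_pos: [0.5161, 0.0985, 0.104]
orientation: [0.001, 0.724, 0.69, 0.001]
wrist_force: [1.7, -0.2, -1.9]
finger_gap: 0.05
t 28.52 tcp [0.516 0.099 0.104] jawyaw -0.0486 tilt [ 0.004  0.    -1.   ] gap 0.05 F [ 1.744 -0.173 -1.9  ] q [ 0.036  0.29  -0.31   0.967  0.     1.655]
.4255,-.288,.10 shares tool xyz: [-19.523  -3.586   0.182] turn:
```

```bash
python3 -m pendant '[[[-0.5,-0.2,0],0,0.3],[[-1,-0.25,0],0,0.3],[[-1,-0.25,0],0,0.3],[[-1,-0.25,0],0,0.3],[[-1,-0.2,0],0,0.3],[[-1,-0.2,0],0,0.3],[[-1,-0.2,0],0,0.3],[[-1,-0.2,0],0,0.3],[[-1,-0.2,0],0,0.3],[[-1,-0.2,0],0,0.3],[[-1,-0.2,0],0,0.3],[[-1,-0.2,0],0,0.3]]';python3 -m pendant '[[[-1,-0.2,0],0,0.3],[[-1,-0.2,0],0,0.3],[[-1,-0.2,0],0,0.3],[[-1,-0.2,0],0,0.3],[[-1,-0.1,0],0,0.3],[[-1,-0.1,0],0,0.3],[[-1,0,0],0,0.3],[[-1,0,0],0,0.3],[[0,0,0],0,0.3],[[0,0,1],0,0.3],[[0,0,1],0,0.3],[[0,0,0.4],0,0.3]]';python3 -m pendant '[[[0,0,0.2],0,0.3],[[0,0,0],0,0.3]]';python3 go.py .4255,-.288,.0422
```

```text
clock: 30.02
tcp_pos: [0.451, -0.1295, 0.1011]
orientation: [-0.001, 0.724, 0.69, -0.001]
wrist_force: [0.7, 0.3, -2.4]
finger_gap: 0.0498
clock: 31.52
tcp_pos: [0.4242, -0.2866, 0.0532]
orientation: [-0.001, 0.724, 0.69, 0.0]
wrist_force: [-1.4, 0.1, -1.3]
finger_gap: 0.0499
clock: 31.78
tcp_pos: [0.4251, -0.2877, 0.0506]
orientation: [0.0, 0.724, 0.69, 0.0]
wrist_force: [-0.3, 0.3, -1.6]
finger_gap: 0.0502
t 31.77 tcp [ 0.425 -0.288  0.051] jawyaw -0.0484 tilt [ 0. -0. -1.] gap 0.0502 F [-0.324  0.34  -1.614] q [-0.751  0.325 -0.409  0.836  0.     0.868]
.4255,-.288,.0422 shares tool xyz: [-0.014  0.021  0.419] turn:
```

```bash
python3 -m pendant '[[[0,0,0.2],0,0.3],[[0,0,0.16],0,0.3],[[0,0,0],0,0.3]]';python3 -m pendant '[[[0,0,0.05],0,0.3],[[0,0,0],0,0.3]]'; python3 go.py
```

```text
clock: 32.15
tcp_pos: [0.4247, -0.2876, 0.0429]
orientation: [-0.0, 0.724, 0.69, -0.0]
wrist_force: [0.3, -0.3, -1.5]
finger_gap: 0.05
clock: 32.4
tcp_pos: [0.4249, -0.2878, 0.0422]
orientation: [0.0, 0.724, 0.69, 0.0]
wrist_force: [0.3, 0.2, -1.5]
finger_gap: 0.0499
t 32.4 tcp [ 0.425 -0.288  0.042] jawyaw -0.0487 tilt [ 0. -0. -1.] gap 0.0499 F [ 0.268  0.191 -1.489] q [-0.752  0.335 -0.42   0.816 -0.     0.868]
```

```bash
python3 -m pendant '[[[0,0,0.04],0,0.3],[[0,0,0],0,0.3]]';python3 -m pendant '[[[0,0,0.03],0,0.3],[[0,0,0],0,0.3]]'; python3 go.py
```

```text
clock: 32.65
tcp_pos: [0.425, -0.2879, 0.0421]
orientation: [0.0, 0.724, 0.69, -0.0]
wrist_force: [-1.9, 1.2, 4.7]
finger_gap: 0.05
clock: 32.9
tcp_pos: [0.425, -0.2879, 0.0421]
orientation: [0.001, 0.724, 0.69, -0.0]
wrist_force: [-1.4, 2.8, 9.3]
finger_gap: 0.0501
t 32.9 tcp [ 0.425 -0.288  0.042] jawyaw -0.0486 tilt [ 0.001 -0.001 -1.   ] gap 0.0501 F [-1.397  2.839  9.294] q [-0.752  0.335 -0.42   0.815 -0.     0.868]
```

```bash
python3 -m pendant '[[[0,0,0],0,-0.63],[[0,0,0],0,-0.63],[[0,0,0],0,-0.63],[[0,0,-0.5],0,-0.63],[[0,0,-1],0,-0.63],[[0,0,-1],0,-0.63],[[0,0,-1],0,-0.63],[[0,0,-1],0,-0.4],[[0,0,0],0,-0.4]]'; python3 - <<'E'
from fit import *
np.set_printoptions(precision=4,suppress=True)
zs=dict(short_objective=.004,long_objective=.004,rack=0,stand=0,ring=.004,bottle=.003,mailer=.003,jar=.003)
R={n:snap(n,n+'5.png') for n in('scene','top')}
for t in zs:
    obs={}
    for n in R:
        c=[x for x in env.cut_out(n,t) if x['p']>.25]
        if c: obs[n]=c[0]
    yaw=t in('mailer','rack')
    for k in (['scene'],['top']):
        n=k[0]
        if n in obs:
            p0=[*at(R[n],obs[n]['location'],zs[t]+.02)[:2],0.1]
            print(t,n,round(obs[n]['p'],2),obs[n]['region'].sum(),fit([(R[n],obs[n]['region'].astype(np.float32))],t,zs[t],p0[:2]+[-.1],yaw))
r=R['scene'];a=r['color'][90:310,140:520];cv2.imwrite('pics/c5.png',cv2.resize(a,(760,440),interpolation=cv2.INTER_CUBIC))
r=R['top'];a=r['color'][130:290,180:520];cv2.imwrite('pics/t5.png',cv2.resize(a,None,fx=2.35,fy=2.35,interpolation=cv2.INTER_CUBIC))
E
python3 go.py .565,.061,.13,-.118
```

```text
clock: 34.02
tcp_pos: [0.426, -0.2887, 0.1327]
orientation: [0.002, 0.724, 0.69, 0.0]
wrist_force: [-0.8, -0.0, 0.2]
finger_gap: 0.0601
short_objective scene 0.65 252 (array([0.5649, 0.0614]), np.float64(0.0642361119389534))
short_objective top 0.5 92 (array([0.5649, 0.0611]), np.float64(0.17798912525177002))
long_objective scene 0.56 361 (array([ 0.5547, -0.0125]), np.float64(0.12603877484798431))
long_objective top 0.72 3076 (array([ 0.554, -0.322]), np.float64(0.9498130679130554))
rack scene 0.63 7071 (array([ 0.5325,  0.026 , -0.1203]), np.float64(0.11776092648506165))
rack top 0.71 5784 (array([ 0.5336,  0.0266, -0.1257]), np.float64(0.062219053506851196))
stand top 0.72 493 (array([0.5173, 0.2949]), np.float64(0.05895030498504639))
ring scene 0.42 23 (array([0.5906, 0.0149]), np.float64(2.36141300201416))
ring top 0.36 297 (array([ 0.5946, -0.2996]), np.float64(0.8280723690986633))
bottle scene 0.94 680 (array([ 0.5942, -0.2943]), np.float64(0.06847426295280457))
bottle top 0.62 289 (array([ 0.5956, -0.2941]), np.float64(0.11072664707899094))
mailer scene 0.57 735 (array([ 0.5068, -0.2919, -0.4825]), np.float64(0.07950679957866669))
mailer top 0.89 394 (array([ 0.5075, -0.2904, -0.2431]), np.float64(0.08121827244758606))
jar scene 0.68 786 (array([ 0.4237, -0.2873]), np.float64(0.07689249515533447))
jar top 0.8 508 (array([ 0.4239, -0.2855]), np.float64(0.09448818862438202))
t 34.92 tcp [ 0.425 -0.288  0.131] jawyaw -0.0486 tilt [ 0. -0. -1.] gap 0.0599 F [-0.495  0.374  0.095] q [-0.752  0.249 -0.295  1.027 -0.     0.868]
.565,.061,.13,-.118 shares tool xyz: [17.756  6.15   0.035] turn: 0.6622849650427219
```

View pics/c5.png

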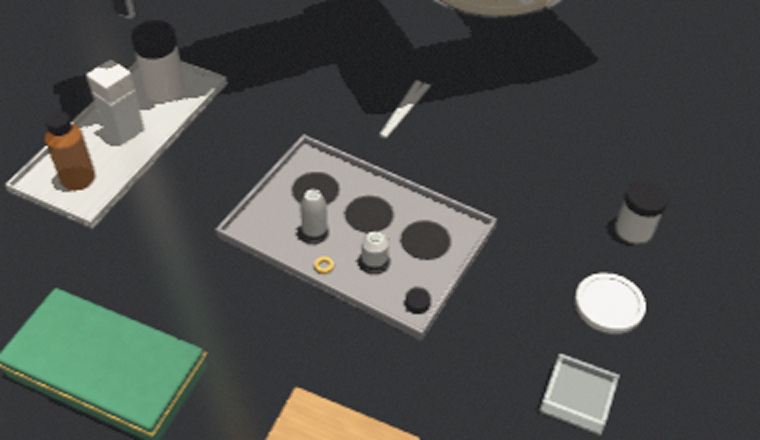

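View pics/t5.png

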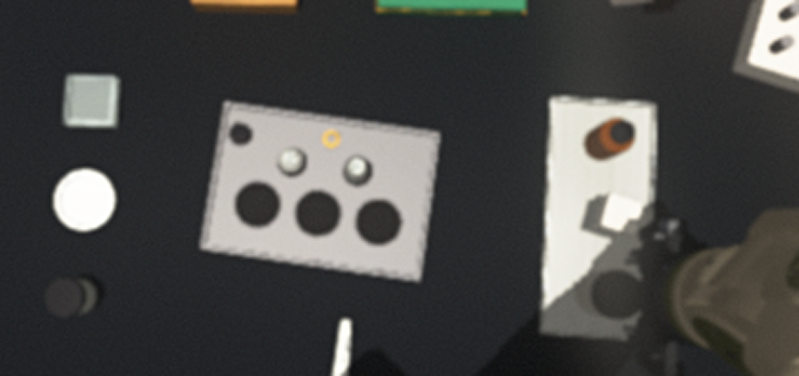

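The containers all stand on the side tray: bottle (70, 160), mailer (115, 105) and jar (157, 65). Both objectives are in place. Comparing the fits with the TCP where I placed each one, vision reads about 1.3 mm low in x and 0.9 mm high in y, and I correct for that. Next is the short objective.

```bash
python3 - <<'E'
from h import *
r=env.read_camera('scene');print(at(r,(301.5,222.5),.007)[:2],at(r,(445,241),.011)[:2])
print(env.boxes_of('scene','stand')[:1],env.boxes_of('scene','ring')[:1])
E
python3 -m pendant '[[[1,0.3,0],0,-0.4],[[1,0.3,0],0,-0.4],[[1,0.35,0],0,-0.4],[[1,0.35,0],0,-0.4],[[1,0.35,0],0,-0.4],[[1,0.35,0],0,-0.4],[[1,0.35,0],0,-0.4],[[1,0.35,0],0,-0.4],[[1,0.35,0],0,-0.4],[[1,0.35,0],0,-0.4],[[1,0.35,0],0,-0.4],[[1,0.35,0],0,-0.4]]'; python3 -m pendant '[[[1,0.35,0],0,-0.4],[[1,0.35,0],0,-0.4],[[1,0.35,0],0,-0.4],[[1,0.35,0],0,-0.4],[[1,0.35,0],0,-0.4],[[0.75,0.3,0],0,-0.4],[[0,0,0],0.66,-0.4],[[0,0,0],0,-0.4]]'; python3 go.py .5662,.0605,.011,-.118
```

```text
[0.59383332 0.01559882] [0.51959472 0.29651005]
[{'location': [446.2, 242.0], 'p': 0.77}] []
clock: 36.58
tcp_pos: [0.5187, -0.0513, 0.1308]
orientation: [0.0, 0.724, 0.69, 0.0]
wrist_force: [0.3, 0.2, -0.6]
finger_gap: 0.0596
clock: 37.58
tcp_pos: [0.5651, 0.0613, 0.1306]
orientation: [0.0, 0.747, 0.665, -0.0]
wrist_force: [-0.3, -0.6, -0.5]
finger_gap: 0.0595
t 37.58 tcp [0.565 0.061 0.131] jawyaw -0.1167 tilt [-0. -0. -1.] gap 0.0595 F [-0.25  -0.567 -0.473] q [-0.033  0.349 -0.155  1.067 -0.     1.654]
.5662,.0605,.011,-.118 shares tool xyz: [-0.033  0.058  5.979] turn: 0.012522947361335565
```

```bash
python3 -m pendant '[[[0,0.05,1],0,-0.4],[[0,0,1],0,-0.4],[[0,0,1],0,-0.4],[[0,0,1],0,-0.4],[[0,0,1],0,-0.4],[[0,0,0.5],0,-0.4],[[0,0,0.35],0,-0.4],[[0,0,0],0,-0.4]]'; python3 go.py .5662,.0605,.0115,-.118;python3 - <<'E'
from h import *
r=snap('scene','scene6.png');u=proj(r,[.5645,.06,.02]).astype(int);a=r['color'][u[1]-60:u[1]+60,u[0]-80:u[0]+80]
cv2.imwrite('pics/c6.png',cv2.resize(a,None,fx=4,fy=4,interpolation=cv2.INTER_CUBIC))
E
```

```text
clock: 38.58
tcp_pos: [0.5659, 0.0607, 0.0136]
orientation: [-0.0, 0.747, 0.664, -0.0]
wrist_force: [-0.3, 0.9, 0.4]
finger_gap: 0.0601
t 38.58 tcp [0.566 0.061 0.014] jawyaw -0.1177 tilt [-0. -0. -1.] gap 0.0601 F [-0.258  0.862  0.388] q [-0.034  0.459 -0.306  0.806 -0.     1.654]
.5662,.0605,.0115,-.118 shares tool xyz: [-0.008  0.014  0.105] turn: 0.0030138539139798596
```

View pics/c6.png

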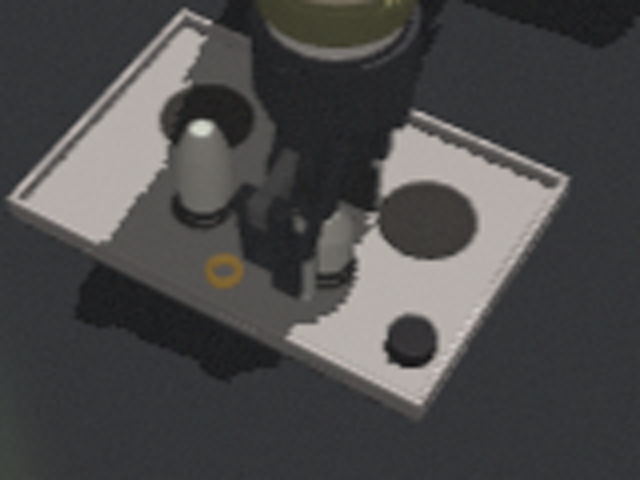

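The fingers straddle the short objective at crop (330, 240), clear of the ring at (225, 270) and the long objective. I close and lift.

```bash
python3 -m pendant '[[[0,0,0],0,0.7],[[0,0,0],0,0.7],[[0,0,0],0,0.7],[[0,0,0],0,0.7],[[0,0,0],0,0.7],[[0,0,0],0,0.7],[[0,0,0],0,0.7]]' 30; python3 go.py; python3 -m pendant '[[[0,0,-0.5],0,0.7],[[0,0,-0.5],0,0.7],[[0,0,-1],0,0.7],[[0,0,-1],0,0.7],[[0,0,0],0,0.7]]'; python3 go.py .5188,.295,.0775,-.118
```

```text
clock: 39.5
tcp_pos: [0.5665, 0.0608, 0.0144]
orientation: [0.0, 0.747, 0.664, 0.0]
wrist_force: [-1.5, -0.1, 6.8]
finger_gap: 0.0265
t 39.5 tcp [0.567 0.061 0.014] jawyaw -0.1177 tilt [ 0.001 -0.    -1.   ] gap 0.0265 F [-1.457 -0.141  6.753] q [-0.034  0.458 -0.306  0.806 -0.     1.655]
clock: 40.12
tcp_pos: [0.5676, 0.0607, 0.0757]
orientation: [0.001, 0.747, 0.664, 0.001]
wrist_force: [-0.0, -0.0, -0.9]
finger_gap: 0.027
t 40.12 tcp [0.568 0.061 0.076] jawyaw -0.1178 tilt [ 0.004 -0.    -1.   ] gap 0.027 F [-0.001 -0.045 -0.899] q [-0.034  0.395 -0.233  0.939 -0.     1.655]
.5188,.295,.0775,-.118 shares tool xyz: [11.346 -3.797 -0.105] turn: 0.0022400829494239327
```

```bash
python3 -m pendant '[[[0.5,-0.2,0],0,0.7],[[1,-0.35,0],0,0.7],[[1,-0.35,0],0,0.7],[[1,-0.35,0],0,0.7],[[1,-0.35,0],0,0.7],[[1,-0.35,0],0,0.7],[[1,-0.35,0],0,0.7],[[1,-0.35,0],0,0.7],[[1,-0.35,0],0,0.7],[[1,-0.3,0],0,0.7],[[1,-0.3,0],0,0.7],[[0.8,-0.2,0],0,0.7]]';python3 -m pendant '[[[0,0,0],0,0.7],[[0,0,1],0,0.7],[[0,0,1],0,0.7],[[0,0,0.3],0,0.7],[[0,0,0],0,0.7]]'; python3 go.py .5188,.295,.0184,-.118;python3 - <<'E'
from h import *
r=snap('scene','scene7.png');u=proj(r,[.52,.295,.03]).astype(int);a=r['color'][u[1]-60:u[1]+60,u[0]-80:u[0]+80]
cv2.imwrite('pics/c7.png',cv2.resize(a,None,fx=4,fy=4,interpolation=cv2.INTER_CUBIC))
E
```

```text
clock: 41.62
tcp_pos: [0.5168, 0.2955, 0.0736]
orientation: [0.0, 0.747, 0.664, -0.0]
wrist_force: [-0.2, 0.3, -1.2]
finger_gap: 0.0269
clock: 42.25
tcp_pos: [0.517, 0.2936, 0.0275]
orientation: [-0.0, 0.748, 0.664, -0.0]
wrist_force: [-0.4, 0.0, -1.2]
finger_gap: 0.027
t 42.25 tcp [0.517 0.294 0.028] jawyaw -0.1186 tilt [-0.001 -0.001 -1.   ] gap 0.027 F [-0.399  0.004 -1.203] q [ 0.382  0.486 -0.221  0.865 -0.     2.071]
.5188,.295,.0184,-.118 shares tool xyz: [0.082 0.081 0.454] turn: -0.005316614778203568
```

View pics/c7.png

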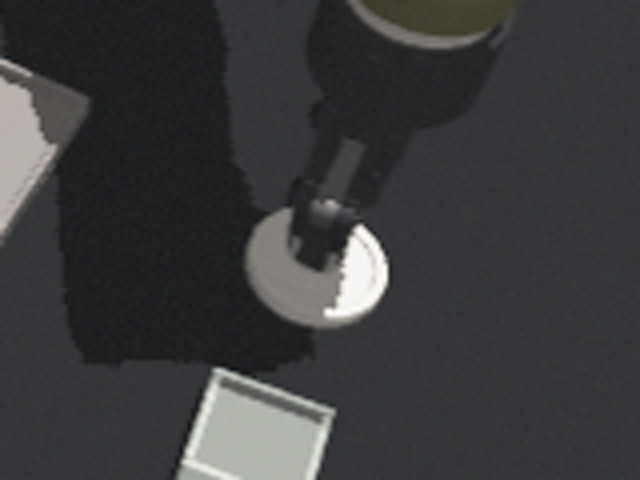

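The objective hangs over the cup, whose centre is at crop (317, 267), and the dish below is clear. I nudge it about 2 mm and lower.

```bash
python3 -m pendant '[[[0.08,0.1,0.2],0,0.7],[[0,0,0.16],0,0.7],[[0,0,0],0,0.7]]';python3 -m pendant '[[[0,0,0.07],0,0.7],[[0,0,0],0,0.7]]'; python3 -m pendant '[[[0,0,0.05],0,0.7],[[0,0,0],0,0.7]]'; python3 go.py .5188,.295,.0184,-.118
```

```text
clock: 42.68
tcp_pos: [0.5191, 0.2955, 0.0203]
orientation: [0.0, 0.747, 0.664, -0.0]
wrist_force: [0.2, 0.5, -1.3]
finger_gap: 0.0269
clock: 42.92
tcp_pos: [0.5192, 0.2955, 0.019]
orientation: [0.0, 0.747, 0.664, -0.0]
wrist_force: [0.1, -0.4, -0.5]
finger_gap: 0.0271
clock: 43.18
tcp_pos: [0.5193, 0.2956, 0.0185]
orientation: [0.0, 0.747, 0.664, 0.0]
wrist_force: [-1.9, -0.4, 3.3]
finger_gap: 0.0267
t 43.17 tcp [0.519 0.296 0.018] jawyaw -0.1178 tilt [ 0.  0. -1.] gap 0.0267 F [-1.906 -0.36   3.263] q [ 0.383  0.499 -0.224  0.847 -0.     2.072]
.5188,.295,.0184,-.118 shares tool xyz: [-0.031 -0.023  0.005] turn: 0.002383563404549852
```

```bash
python3 -m pendant '[[[0,0,0],0,0.1],[[0,0,0],0,0.1],[[0,0,0],0,0.1],[[0,0,-0.5],0,0],[[0,0,-1],0,-0.1],[[0,0,-1],0,-0.2],[[0,0,-1],0,-0.4],[[0,0,-1],0,-0.4],[[0,0,-1],0,-0.63],[[0,0,-0.3],0,-0.63],[[0,0,0],0,-0.63]]'; python3 go.py .425,-.2879,.132,-.0486;python3 - <<'E'
from fit import *
r=snap('scene','scene8.png')
c=env.cut_out('scene','short_objective');print([(x['p'],x['location'],x['region'].sum()) for x in c[:3]])
if c: print(fit([(r,c[0]['region'].astype(np.float32))],'short_objective',.008,[.518,.296],False))
u=proj(r,[.53,.27,.03]).astype(int);a=r['color'][u[1]-60:u[1]+60,u[0]-80:u[0]+80]
cv2.imwrite('pics/c8.png',cv2.resize(a,None,fx=4,fy=4,interpolation=cv2.INTER_CUBIC))
E
```

```text
clock: 44.55
tcp_pos: [0.5195, 0.2956, 0.1345]
orientation: [0.0, 0.748, 0.664, 0.0]
wrist_force: [0.4, -0.5, 0.4]
finger_gap: 0.0694
t 44.55 tcp [0.519 0.296 0.135] jawyaw -0.1178 tilt [ 0.001  0.    -1.   ] gap 0.0694 F [ 0.41  -0.527  0.389] q [ 0.383  0.399 -0.07   1.1   -0.     2.072]
.425,-.2879,.132,-.0486 shares tool xyz: [-29.527  -1.262   0.111] turn: -0.6609489586912405
[(0.68, [446.9, 237.8], np.int64(251))]
(array([0.51728055, 0.29596323]), np.float64(0.15587648749351501))
```

View pics/c8.png

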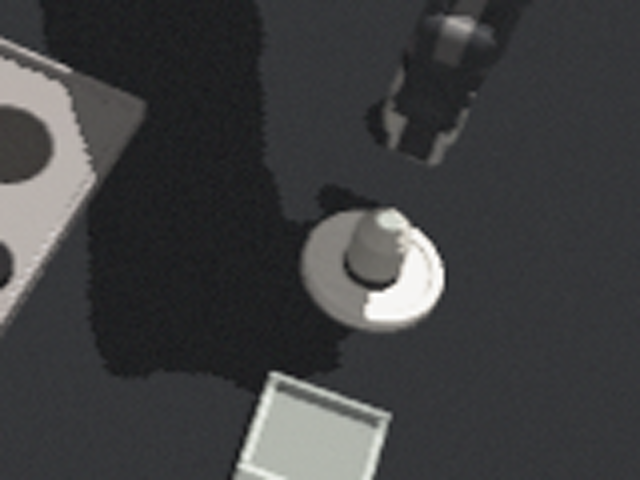

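The short objective stands upright in the cup at crop (378, 245), and the dish hasn't moved. Now I go back for the jar.

```bash
python3 -m pendant '[[[0,0,0],-0.66,-0.63],[[-1,-0.1,0],0,-0.63],[[-1,-0.1,0],0,-0.63],[[-1,-0.1,0],0,-0.63],[[-1,-0.1,0],0,-0.63],[[-1,-0.1,0],0,-0.63],[[-1,-0.1,0],0,-0.63],[[-1,-0.1,0],0,-0.63],[[-1,-0.1,0],0,-0.63],[[-1,-0.1,0],0,-0.63],[[-1,-0.1,0],0,-0.63],[[-1,-0.1,0],0,-0.63]]'; python3 -m pendant '[[[-1,-0.1,0],0,-0.63],[[-1,-0.1,0],0,-0.63],[[-1,-0.1,0],0,-0.63],[[-1,-0.1,0],0,-0.63],[[-1,-0.1,0],0,-0.63],[[-1,-0.1,0],0,-0.63],[[-1,-0.1,0],0,-0.63],[[-1,-0.1,0],0,-0.63],[[-1,-0.1,0],0,-0.63],[[-1,-0.1,0],0,-0.63],[[-1,-0.1,0],0,-0.63],[[-1,-0.1,0],0,-0.63]]';python3 -m pendant '[[[-1,-0.2,0],0,-0.63],[[-1,-0.2,0],0,-0.63],[[-1,-0.2,0],0,-0.63],[[-1,-0.2,0],0,-0.63],[[-1,-0.2,0],0,-0.63],[[-1,0,0],0,-0.63],[[-0.4,0,0],0,-0.63],[[0,0,0],0,-0.63]]'; python3 go.py .425,-.2879,.0421,-.0486
```

```text
clock: 46.15
tcp_pos: [0.4863, 0.0755, 0.1341]
orientation: [0.0, 0.724, 0.69, 0.0]
wrist_force: [-0.4, 0.1, -0.4]
finger_gap: 0.0696
clock: 47.65
tcp_pos: [0.4504, -0.1629, 0.1341]
orientation: [0.0, 0.724, 0.69, 0.0]
wrist_force: [-0.2, 0.5, -0.0]
finger_gap: 0.07
clock: 48.65
tcp_pos: [0.4246, -0.2891, 0.134]
orientation: [-0.0, 0.724, 0.689, 0.0]
wrist_force: [-0.5, 0.6, -0.6]
finger_gap: 0.0696
t 48.65 tcp [ 0.425 -0.289  0.134] jawyaw -0.0495 tilt [ 0.  0. -1.] gap 0.0696 F [-0.532  0.568 -0.557] q [-0.754  0.247 -0.288  1.035  0.     0.866]
.425,-.2879,.0421,-.0486 shares tool xyz: [0.058 0.016 4.594] turn: -0.008772056545236467
```

```bash
python3 -m pendant '[[[0.06,0,1],0,-0.63],[[0,0,1],0,-0.63],[[0,0,1],0,-0.63],[[0,0,1],0,-0.63],[[0,0,0.55],0,-0.63],[[0,0,0],0,-0.63],[[0,0,0],0,-0.63]]'; python3 go.py .425,-.2879,.0421,-.0486
```

```text
clock: 49.52
tcp_pos: [0.4252, -0.2876, 0.0438]
orientation: [0.001, 0.724, 0.69, 0.0]
wrist_force: [0.8, 0.2, 0.2]
finger_gap: 0.0695
t 49.52 tcp [ 0.425 -0.288  0.044] jawyaw -0.0483 tilt [ 0.001 -0.001 -1.   ] gap 0.0695 F [0.833 0.217 0.168] q [-0.751  0.333 -0.418  0.819 -0.     0.868]
.425,-.2879,.0421,-.0486 shares tool xyz: [-0.015 -0.012  0.084] turn: 0.00269571128139875
```

```bash
python3 -m pendant '[[[0,0,0.06],0,-0.63],[[0,0,0],0,0.3],[[0,0,0],0,0.3],[[0,0,0],0,0.3],[[0,0,0],0,0.3],[[0,0,0],0,0.3],[[0,0,0],0,0.3]]' 30; python3 go.py; python3 -m pendant '[[[0,0,-0.5],0,0.3],[[0,0,-0.5],0,0.3],[[0,0,-1],0,0.3],[[0,0,-1],0,0.3],[[0,0,0],0,0.3]]'; python3 go.py .5156,.0983,.1
```

```text
clock: 50.4
tcp_pos: [0.425, -0.2877, 0.0424]
orientation: [0.0, 0.724, 0.69, -0.0]
wrist_force: [-1.1, -0.0, 5.0]
finger_gap: 0.0501
t 50.4 tcp [ 0.425 -0.288  0.042] jawyaw -0.0487 tilt [ 0.001 -0.001 -1.   ] gap 0.0501 F [-1.071 -0.009  4.959] q [-0.752  0.334 -0.42   0.815 -0.     0.868]
clock: 51.02
tcp_pos: [0.4258, -0.2884, 0.1036]
orientation: [0.002, 0.724, 0.69, 0.0]
wrist_force: [-0.0, 0.4, -2.5]
finger_gap: 0.0503
t 51.02 tcp [ 0.426 -0.288  0.104] jawyaw -0.0487 tilt [ 0.003 -0.003 -1.   ] gap 0.0503 F [-0.042  0.398 -2.532] q [-0.751  0.271 -0.338  0.959  0.     0.868]
.5156,.0983,.1 shares tool xyz: [19.53   3.542  0.145] turn:
```

```bash
python3 -m pendant '[[[0.5,0.1,0],0,0.3],[[1,0.2,0],0,0.3],[[1,0.2,0],0,0.3],[[1,0.2,0],0,0.3],[[1,0.2,0],0,0.3],[[1,0.2,0],0,0.3],[[1,0.2,0],0,0.3],[[1,0.2,0],0,0.3],[[1,0.2,0],0,0.3],[[1,0.2,0],0,0.3],[[1,0.2,0],0,0.3],[[1,0.2,0],0,0.3]]';python3 -m pendant '[[[1,0.2,0],0,0.3],[[1,0.2,0],0,0.3],[[1,0.2,0],0,0.3],[[1,0.2,0],0,0.3],[[1,0.2,0],0,0.3],[[1,0.2,0],0,0.3],[[1,0,0],0,0.3],[[1,0,0],0,0.3],[[0,0,0],0,0.3],[[0,0,1],0,0.3],[[0,0,1],0,0.3],[[0,0,0],0,0.3]]'; python3 go.py .5156,.0985,.0434
```

```text
clock: 52.52
tcp_pos: [0.4814, -0.0577, 0.1015]
orientation: [-0.0, 0.724, 0.69, -0.0]
wrist_force: [0.1, 0.8, -0.7]
finger_gap: 0.0501
clock: 54.02
tcp_pos: [0.5116, 0.0987, 0.0603]
orientation: [-0.001, 0.724, 0.69, -0.002]
wrist_force: [0.5, -0.5, -1.5]
finger_gap: 0.0501
t 54.02 tcp [0.512 0.099 0.06 ] jawyaw -0.0485 tilt [-0.004 -0.    -1.   ] gap 0.0501 F [ 0.489 -0.477 -1.513] q [ 0.037  0.331 -0.373  0.871 -0.     1.656]
.5156,.0985,.0434 shares tool xyz: [-0.001  0.205  0.846] turn:
```

```bash
python3 -m pendant '[[[0,0.1,0.3],0,0.3],[[0,0,0.3],0,0.3],[[0,0,0],0,0.3]]'; python3 -m pendant '[[[0,0,0.1],0,0.3],[[0,0,0],0,0.3]]';python3 go.py .5156,.0985,.0434
```

```text
clock: 54.4
tcp_pos: [0.5155, 0.0985, 0.0497]
orientation: [-0.0, 0.724, 0.69, -0.0]
wrist_force: [-0.0, -0.3, -2.5]
finger_gap: 0.0504
clock: 54.65
tcp_pos: [0.5156, 0.0986, 0.0479]
orientation: [0.0, 0.724, 0.69, -0.0]
wrist_force: [0.1, -0.0, -1.5]
finger_gap: 0.05
t 54.65 tcp [0.516 0.099 0.048] jawyaw -0.0487 tilt [ 0. -0. -1.] gap 0.05 F [ 0.139 -0.034 -1.496] q [ 0.036  0.348 -0.383  0.84  -0.     1.656]
.5156,.0985,.0434 shares tool xyz: [-0.005 -0.002  0.225] turn:
```

```bash
python3 -m pendant '[[[0,0,0.15],0,0.3],[[0,0,0],0,0.3]]'; python3 -m pendant '[[[0,0,0.08],0,0.3],[[0,0,0],0,0.3]]';python3 -m pendant '[[[0,0,0.03],0,0.3],[[0,0,0],0,0.3]]';python3 go.py .5156,.0985,.0434
```

```text
clock: 54.9
tcp_pos: [0.5155, 0.0986, 0.0447]
orientation: [-0.0, 0.724, 0.69, -0.0]
wrist_force: [-0.2, -0.0, -1.7]
finger_gap: 0.0502
clock: 55.15
tcp_pos: [0.5158, 0.0987, 0.0435]
orientation: [0.0, 0.724, 0.69, 0.0]
wrist_force: [0.1, -0.0, 1.2]
finger_gap: 0.0503
clock: 55.4
tcp_pos: [0.5159, 0.0986, 0.0434]
orientation: [0.0, 0.724, 0.69, 0.0]
wrist_force: [-2.0, -0.3, 5.3]
finger_gap: 0.0501
t 55.4 tcp [0.516 0.099 0.043] jawyaw -0.0486 tilt [ 0.001 -0.    -1.   ] gap 0.0501 F [-1.97  -0.34   5.265] q [ 0.036  0.353 -0.389  0.828 -0.     1.656]
.5156,.0985,.0434 shares tool xyz: [-0.008 -0.016 -0.   ] turn:
```

Contact at the expected height. I release, rise, and go to the mailer.

```bash
python3 -m pendant '[[[0,0,0],0,-0.63],[[0,0,0],0,-0.63],[[0,0,0],0,-0.63],[[0,0,-0.5],0,-0.63],[[0,0,-1],0,-0.63],[[0,0,-1],0,-0.63],[[0,0,-1],0,-0.63],[[0,0,-1],0,-0.4],[[0,0,0],0,-0.4]]'; python3 go.py .5089,-.2919,.13,-.3
```

```text
clock: 56.52
tcp_pos: [0.5172, 0.0987, 0.1347]
orientation: [0.001, 0.724, 0.69, 0.002]
wrist_force: [0.2, 0.8, -0.5]
finger_gap: 0.0595
t 56.52 tcp [0.517 0.099 0.135] jawyaw -0.0487 tilt [ 0.004  0.    -1.   ] gap 0.0595 F [ 0.153  0.755 -0.467] q [ 0.036  0.267 -0.26   1.04  -0.     1.656]
.5089,-.2919,.13,-.3 shares tool xyz: [-19.527   0.536   0.234] turn: 2.4001369751433694
```

```bash
python3 -m pendant '[[[-1,0,0],0,-0.4],[[-1,0,0],0,-0.4],[[-1,0,0],0,-0.4],[[-1,0,0],0,-0.4],[[-1,0,0],0,-0.4],[[-1,0,0],0,-0.4],[[-1,0,0],0,-0.4],[[-1,0,0],0,-0.4],[[-1,0,0],0,-0.4],[[-1,0.1,0],0,-0.4],[[-1,0.1,0],0,-0.4],[[-1,0.1,0],0,-0.4]]';python3 -m pendant '[[[-1,0.1,0],0,-0.4],[[-1,0.1,0],0,-0.4],[[-1,0.1,0],0,-0.4],[[-1,0,0],0,-0.4],[[-1,0,0],0,-0.4],[[-1,0,0],0,-0.4],[[-1,0,0],0,-0.4],[[-0.5,0,0],0,-0.4],[[0,0,0],0.8,-0.4],[[0,0,0],0.8,-0.4],[[0,0,0],0.8,-0.4],[[0,0,0],0,-0.4]]'; python3 go.py .5089,-.2919,.0495,-.3
```

```text
clock: 58.02
tcp_pos: [0.51, -0.1426, 0.1325]
orientation: [-0.0, 0.724, 0.69, -0.0]
wrist_force: [0.5, -0.5, -0.4]
finger_gap: 0.0594
clock: 59.52
tcp_pos: [0.5086, -0.2914, 0.1327]
orientation: [-0.0, 0.804, 0.594, -0.0]
wrist_force: [-0.3, 0.5, -0.4]
finger_gap: 0.06
t 59.52 tcp [ 0.509 -0.291  0.133] jawyaw -0.2988 tilt [-0.  0. -1.] gap 0.06 F [-0.35   0.526 -0.377] q [-0.657  0.38  -0.104  1.087  0.     1.212]
.5089,-.2919,.0495,-.3 shares tool xyz: [-0.018  0.021  4.159] turn: 0.011442518852285468
```

```bash
python3 -m pendant '[[[-0.02,0.02,1],0.01,-0.4],[[0,0,1],0,-0.4],[[0,0,1],0,-0.4],[[0,0,1],0,-0.4],[[0,0,0.2],0,-0.4],[[0,0,0],0,-0.4],[[0,0,0],0,0.4],[[0,0,0],0,0.4],[[0,0,0],0,0.4],[[0,0,0],0,0.4],[[0,0,0],0,0.4],[[0,0,0],0,0.4]]' 30; python3 go.py; python3 -m pendant '[[[0,0,-0.5],0,0.4],[[0,0,-0.5],0,0.4],[[0,0,-1],0,0.4],[[0,0,-1],0,0.4],[[0,0,0],0,0.4]]'; python3 go.py .5083,.0257,.11
```

```text
clock: 61.02
tcp_pos: [0.5095, -0.2925, 0.0497]
orientation: [0.001, 0.805, 0.593, 0.0]
wrist_force: [-0.2, 0.8, 5.6]
finger_gap: 0.0355
t 61.02 tcp [ 0.509 -0.292  0.05 ] jawyaw -0.301 tilt [ 0.002 -0.001 -1.   ] gap 0.0355 F [-0.177  0.837  5.64 ] q [-0.658  0.449 -0.218  0.901 -0.     1.214]
clock: 61.65
tcp_pos: [0.5101, -0.2928, 0.1107]
orientation: [0.002, 0.805, 0.593, 0.001]
wrist_force: [0.5, 0.1, -0.2]
finger_gap: 0.0356
t 61.65 tcp [ 0.51  -0.293  0.111] jawyaw -0.301 tilt [ 0.003 -0.002 -1.   ] gap 0.0356 F [ 0.539  0.135 -0.172] q [-0.658  0.396 -0.137  1.034 -0.     1.214]
.5083,.0257,.11 shares tool xyz: [15.184 -4.806 -0.004] turn:
```

```bash
python3 -m pendant '[[[0.5,-0.2,0],0,0.4],[[1,-0.3,0],0,0.4],[[1,-0.3,0],0,0.4],[[1,-0.3,0],0,0.4],[[1,-0.3,0],0,0.4],[[1,-0.3,0],0,0.4],[[1,-0.3,0],0,0.4],[[1,-0.3,0],0,0.4],[[1,-0.3,0],0,0.4],[[1,-0.3,0],0,0.4],[[1,-0.3,0],0,0.4],[[1,-0.3,0],0,0.4]]';python3 -m pendant '[[[1,-0.3,0],0,0.4],[[1,-0.3,0],0,0.4],[[1,-0.3,0],0,0.4],[[0.7,-0.3,0],0,0.4],[[0,0,0],0,0.4],[[0,0,1],0,0.4],[[0,0,1],0,0.4],[[0,0,0.5],0,0.4],[[0,0,0],0,0.4]]'; python3 go.py .5082,.0253,.0507
```

```text
clock: 63.15
tcp_pos: [0.5102, -0.0502, 0.1087]
orientation: [0.0, 0.805, 0.593, 0.0]
wrist_force: [-0.2, 0.3, -0.3]
finger_gap: 0.0354
clock: 64.28
tcp_pos: [0.5087, 0.0259, 0.0581]
orientation: [-0.0, 0.805, 0.593, -0.001]
wrist_force: [0.0, 0.4, -2.0]
finger_gap: 0.0357
t 64.28 tcp [0.509 0.026 0.058] jawyaw -0.3017 tilt [-0.002 -0.    -1.   ] gap 0.0357 F [ 0.016  0.419 -2.006] q [-0.107  0.312 -0.407  0.853 -0.     1.766]
.5082,.0253,.0507 shares tool xyz: [-0.035 -0.017  0.37 ] turn:
```

```bash
python3 -m pendant '[[[-0.03,-0.1,0.1],0,0.4],[[0,0,0.1],0,0.4],[[0,0,0],0,0.4]]'; python3 -m pendant '[[[0,0,0.03],0,0.4],[[0,0,0],0,0.4]]';python3 go.py .5082,.0253,.0507
```

```text
clock: 64.65
tcp_pos: [0.5074, 0.0262, 0.0549]
orientation: [0.0, 0.805, 0.593, 0.0]
wrist_force: [-0.0, 1.2, -0.4]
finger_gap: 0.0357
clock: 64.9
tcp_pos: [0.5073, 0.0262, 0.0542]
orientation: [0.0, 0.805, 0.593, 0.0]
wrist_force: [0.1, 0.4, -2.2]
finger_gap: 0.0358
t 64.9 tcp [0.507 0.026 0.054] jawyaw -0.301 tilt [ 0. -0. -1.] gap 0.0358 F [ 0.104  0.397 -2.192] q [-0.106  0.312 -0.418  0.84  -0.     1.765]
.5082,.0253,.0507 shares tool xyz: [-0.031  0.057  0.174] turn:
```

```bash
python3 -m pendant '[[[-0.03,0.06,0.1],0,0.4],[[0,0,0],0,0.4]]'; python3 -m pendant '[[[0,0,0.07],0,0.4],[[0,0,0],0,0.4]]';python3 go.py .5082,.0253,.0507;python3 -m pendant '[[[0,0,0.04],0,0.4],[[0,0,0],0,0.4]]';python3 go.py .5082,.0253,.0507
```

```text
clock: 65.15
tcp_pos: [0.5081, 0.0253, 0.0519]
orientation: [-0.0, 0.805, 0.593, -0.0]
wrist_force: [-0.5, 0.3, -1.2]
finger_gap: 0.0357
clock: 65.4
tcp_pos: [0.5082, 0.0253, 0.0508]
orientation: [0.0, 0.805, 0.593, 0.0]
wrist_force: [-0.1, -0.2, 1.1]
finger_gap: 0.0355
t 65.4 tcp [0.508 0.025 0.051] jawyaw -0.3011 tilt [ 0. -0. -1.] gap 0.0355 F [-0.105 -0.226  1.068] q [-0.108  0.318 -0.42   0.833 -0.     1.764]
.5082,.0253,.0507 shares tool xyz: [-0.    -0.001  0.003] turn: 
clock: 65.65
tcp_pos: [0.5083, 0.0253, 0.0507]
orientation: [0.0, 0.805, 0.593, 0.0]
wrist_force: [-2.4, 0.2, 8.1]
finger_gap: 0.0358
t 65.65 tcp [0.508 0.025 0.051] jawyaw -0.301 tilt [ 0.001 -0.    -1.   ] gap 0.0358 F [-2.399  0.196  8.096] q [-0.108  0.318 -0.42   0.832 -0.     1.764]
.5082,.0253,.0507 shares tool xyz: [-0.001 -0.002  0.001] turn:
```

```bash
python3 -m pendant '[[[0,0,0],0,-0.4],[[0,0,0],0,-0.4],[[0,0,0],0,-0.4],[[0,0,-0.5],0,-0.4],[[0,0,-1],0,-0.4],[[0,0,-1],0,-0.4],[[0,0,-1],0,-0.4],[[0,0,-0.5],-0.87,-0.4],[[0,0,0],-0.87,-0.4],[[0,0,0],0,-0.4]]'; python3 go.py .5962,-.2951,.13,-.1188
```

```text
clock: 66.9
tcp_pos: [0.5084, 0.0253, 0.1306]
orientation: [0.0, 0.748, 0.664, 0.0]
wrist_force: [-0.3, -0.1, 0.4]
finger_gap: 0.0601
t 66.9 tcp [0.508 0.025 0.131] jawyaw -0.1198 tilt [ 0.001 -0.    -1.   ] gap 0.0601 F [-0.332 -0.073  0.362] q [-0.108  0.241 -0.306  1.023 -0.     1.583]
.5962,-.2951,.13,-.1188 shares tool xyz: [-15.379   6.272   0.037] turn: -0.009713920823314976
```

```bash
python3 -m pendant '[[[-1,0.4,0],0,-0.4],[[-1,0.4,0],0,-0.4],[[-1,0.4,0],0,-0.4],[[-1,0.4,0],0,-0.4],[[-1,0.4,0],0,-0.4],[[-1,0.4,0],0,-0.4],[[-1,0.4,0],0,-0.4],[[-1,0.4,0],0,-0.4],[[-1,0.4,0],0,-0.4],[[-1,0.4,0],0,-0.4],[[-1,0.4,0],0,-0.4],[[-1,0.4,0],0,-0.4]]';python3 -m pendant '[[[-1,0.4,0],0,-0.4],[[-1,0.4,0],0,-0.4],[[-1,0.5,0],0,-0.4],[[-0.35,0.15,0],0,-0.4],[[0,0,0],0,-0.4],[[0,0,0],0,-0.4]]'; python3 go.py .5962,-.2951,.0337,-.1188
```

```text
clock: 68.4
tcp_pos: [0.5754, -0.2258, 0.1299]
orientation: [0.0, 0.748, 0.664, -0.0]
wrist_force: [-0.4, 0.4, 0.7]
finger_gap: 0.06
clock: 69.15
tcp_pos: [0.5956, -0.2936, 0.1298]
orientation: [-0.0, 0.748, 0.664, -0.0]
wrist_force: [-0.0, 0.3, -0.5]
finger_gap: 0.0595
t 69.15 tcp [ 0.596 -0.294  0.13 ] jawyaw -0.1183 tilt [-0.     0.001 -1.   ] gap 0.0595 F [-0.016  0.262 -0.501] q [-0.579  0.528  0.123  1.166  0.     1.11 ]
.5962,-.2951,.0337,-.1188 shares tool xyz: [-0.072  0.04   4.806] turn: 0.005015930672658052
```

```bash
python3 -m pendant '[[[-0.06,0.03,1],0,-0.4],[[0,0,1],0,-0.4],[[0,0,1],0,-0.4],[[0,0,1],0,-0.4],[[0,0,0.8],0,-0.4],[[0,0,0],0,-0.4],[[0,0,0],0,0.4],[[0,0,0],0,0.4],[[0,0,0],0,0.4],[[0,0,0],0,0.4],[[0,0,0],0,0.4],[[0,0,0],0,0.4]]' 30; python3 go.py; python3 -m pendant '[[[0,0,-0.5],0,0.4],[[0,0,-0.5],0,0.4],[[0,0,-1],0,0.4],[[0,0,-1],0,0.4],[[0,0,0],0,0.4]]'; python3 go.py .4986,-.0418,.095
```

```text
clock: 70.65
tcp_pos: [0.597, -0.296, 0.0349]
orientation: [0.001, 0.748, 0.664, 0.0]
wrist_force: [-0.1, 1.1, 6.1]
finger_gap: 0.0394
t 70.65 tcp [ 0.597 -0.296  0.035] jawyaw -0.1188 tilt [ 0.002 -0.001 -1.   ] gap 0.0394 F [-0.143  1.129  6.137] q [-0.581  0.598 -0.005  0.967  0.     1.109]
clock: 71.28
tcp_pos: [0.5976, -0.2965, 0.0961]
orientation: [0.002, 0.748, 0.664, 0.0]
wrist_force: [-1.1, 0.1, -0.6]
finger_gap: 0.0387
t 71.28 tcp [ 0.598 -0.296  0.096] jawyaw -0.1189 tilt [ 0.003 -0.002 -1.   ] gap 0.0387 F [-1.109  0.094 -0.618] q [-0.581  0.55   0.074  1.09  -0.     1.109]
.4986,-.0418,.095 shares tool xyz: [12.057 -6.425  0.011] turn:
```

```bash
python3 -m pendant '[[[0.5,-0.4,0],0,0.4],[[1,-0.6,0],0,0.4],[[1,-0.6,0],0,0.4],[[1,-0.6,0],0,0.4],[[1,-0.6,0],0,0.4],[[1,-0.6,0],0,0.4],[[1,-0.6,0],0,0.4],[[1,-0.5,0],0,0.4],[[1,-0.5,0],0,0.4],[[1,-0.5,0],0,0.4],[[1,-0.5,0],0,0.4],[[1,-0.4,0],0,0.4]]';python3 -m pendant '[[[0.5,0,0],0,0.4],[[0,0,0],0,0.4],[[0,0,1],0,0.4],[[0,0,1],0,0.4],[[0,0,0.5],0,0.4],[[0,0,0],0,0.4],[[0,0,0],0,0.4]]'; python3 go.py .4985,-.0426,.0359
```

```text
clock: 72.78
tcp_pos: [0.496, -0.0507, 0.0939]
orientation: [0.0, 0.748, 0.664, 0.0]
wrist_force: [0.3, -0.6, -1.5]
finger_gap: 0.0392
clock: 73.65
tcp_pos: [0.4984, -0.0425, 0.0444]
orientation: [0.0, 0.748, 0.664, 0.0]
wrist_force: [1.2, 1.1, -1.0]
finger_gap: 0.0389
t 73.65 tcp [ 0.498 -0.043  0.044] jawyaw -0.1192 tilt [ 0.001 -0.    -1.   ] gap 0.0389 F [ 1.222  1.083 -0.982] q [-0.246  0.31  -0.45   0.81  -0.     1.444]
.4985,-.0426,.0359 shares tool xyz: [-0.003  0.008  0.427] turn:
```

```bash
python3 -m pendant '[[[0,0,0.2],0,0.4],[[0,0,0.1],0,0.4],[[0,0,0],0,0.4]]'; python3 -m pendant '[[[0,0,0.07],0,0.4],[[0,0,0],0,0.4]]';python3 -m pendant '[[[0,0,0.06],0,0.4],[[0,0,0],0,0.4]]';python3 go.py .4985,-.0426,.0359
```

```text
clock: 74.03
tcp_pos: [0.4976, -0.0421, 0.0378]
orientation: [-0.0, 0.748, 0.664, -0.0]
wrist_force: [-0.6, -0.5, -0.6]
finger_gap: 0.0389
clock: 74.28
tcp_pos: [0.4977, -0.0421, 0.0364]
orientation: [-0.0, 0.748, 0.664, -0.0]
wrist_force: [0.6, 0.3, -0.7]
finger_gap: 0.0387
clock: 74.53
tcp_pos: [0.4978, -0.0422, 0.0359]
orientation: [0.0, 0.748, 0.664, 0.0]
wrist_force: [-1.3, 0.3, 4.9]
finger_gap: 0.0391
t 74.53 tcp [ 0.498 -0.042  0.036] jawyaw -0.1188 tilt [ 0. -0. -1.] gap 0.0391 F [-1.281  0.312  4.921] q [-0.245  0.32  -0.461  0.789 -0.     1.444]
.4985,-.0426,.0359 shares tool xyz: [-0.018  0.036 -0.001] turn:
```

```bash
python3 -m pendant '[[[-0.02,0.04,-0.1],0,0.4],[[0,0,0],0,0.4],[[0,0,0.08],0,0.4],[[0,0,0],0,0.4]]';python3 go.py .4985,-.0426,.0359; python3 -m pendant '[[[0,0,0.04],0,0.4],[[0,0,0],0,0.4]]';python3 go.py .4985,-.0426,.0359
```

```text
clock: 75.03
tcp_pos: [0.4986, -0.0427, 0.0359]
orientation: [0.0, 0.748, 0.664, 0.0]
wrist_force: [-1.2, 0.3, 3.6]
finger_gap: 0.039
t 75.03 tcp [ 0.499 -0.043  0.036] jawyaw -0.1188 tilt [ 0. -0. -1.] gap 0.039 F [-1.226  0.302  3.565] q [-0.246  0.321 -0.459  0.79  -0.     1.444]
.4985,-.0426,.0359 shares tool xyz: [ 0.004 -0.006 -0.   ] turn: 
clock: 75.28
tcp_pos: [0.4986, -0.0427, 0.0359]
orientation: [0.0, 0.748, 0.664, 0.0]
wrist_force: [-3.5, 1.2, 9.3]
finger_gap: 0.0394
t 75.28 tcp [ 0.499 -0.043  0.036] jawyaw -0.1188 tilt [ 0.001 -0.    -1.   ] gap 0.0394 F [-3.525  1.246  9.308] q [-0.246  0.321 -0.46   0.789 -0.     1.444]
.4985,-.0426,.0359 shares tool xyz: [ 0.003 -0.007 -0.002] turn:
```

Release, rise and retreat toward −y, then check.

```bash
python3 -m pendant '[[[0,0,0],0,-0.4],[[0,0,0],0,-0.4],[[0,0,0],0,-0.4],[[0,0,-0.5],0,-0.4],[[0,0,-1],0,-0.4],[[0,0,-1],0,-0.4],[[0,0,-1],0,-0.4],[[0,0,-1],0,-0.4],[[0,0,-1],0,-0.4],[[0,0,-1],0,-0.4],[[-1,-0.5,0],0,-0.4],[[-1,-0.5,0],0,-0.4]]';python3 -m pendant '[[[-1,-0.4,0],0,-0.4],[[-1,-0.4,0],0,-0.4],[[-1,-0.4,0],0,-0.4],[[-1,-0.4,0],0,-0.4],[[-1,-0.4,0],0,-0.4],[[-1,-0.4,0],0,-0.4],[[-1,-0.4,0],0,-0.4],[[-1,-0.4,0],0,-0.4],[[-1,-0.4,0],0,-0.4],[[-1,-0.4,0],0,-0.4],[[-1,-0.4,0],0,-0.4],[[0,0,0],0,-0.4]]'
python3 - <<'E'
from fit import *
np.set_printoptions(precision=4,suppress=True)
zs=dict(short_objective=.008,long_objective=.004,bottle=.004,mailer=.004,jar=.004,dish=0)
G=dict(short_objective=(.518,.296),long_objective=(.5547,-.0125),bottle=(.497,-.041),mailer=(.507,.026),jar=(.5147,.099),dish=(.631,.295))
R={n:snap(n,n+'9.png') for n in('scene','top')}
for t in zs:
    for n in R:
        c=[x for x in env.cut_out(n,t) if x['p']>.25]
        if c: print(t,n,round(c[0]['p'],2),c[0]['region'].sum(),np.round(c[0]['location'],1),fit([(R[n],c[0]['region'].astype(np.float32))],t,zs[t],[*G[t],-.3 if t=='mailer' else 0],t in('mailer','dish')))
r=R['scene'];a=r['color'][90:310,140:520];cv2.imwrite('pics/c9.png',cv2.resize(a,(760,440),interpolation=cv2.INTER_CUBIC))
a=R['top']['color'][130:290,180:520];cv2.imwrite('pics/t9.png',cv2.resize(a,None,fx=2.35,fy=2.35,interpolation=cv2.INTER_CUBIC))
a=cv2.imread('pics/scene0.png');b=cv2.absdiff(a,r['color'])[120:340,140:520];cv2.imwrite('pics/d9.png',cv2.resize(np.clip(b*2,0,255),(760,440)))
E
```

```text
clock: 76.78
tcp_pos: [0.4739, -0.0803, 0.1659]
orientation: [0.001, 0.748, 0.664, 0.0]
wrist_force: [0.6, -0.2, 0.2]
finger_gap: 0.0595
clock: 78.28
tcp_pos: [0.3601, -0.289, 0.1655]
orientation: [0.0, 0.749, 0.663, -0.0]
wrist_force: [-0.1, 0.4, 0.4]
finger_gap: 0.0596
short_objective scene 0.79 285 [446.7 236.8] (array([0.5165, 0.2954]), np.float64(0.0671052634716034))
short_objective top 0.62 109 [213.9 211.2] (array([0.5187, 0.2979]), np.float64(0.21158257126808167))
long_objective scene 0.58 301 [296.6 198.9] (array([ 0.5541, -0.0137]), np.float64(0.06104651093482971))
long_objective top 0.47 113 [329.7 205.2] (array([ 0.5542, -0.0121]), np.float64(0.08738937973976135))
bottle scene 0.57 613 [294.  171.3] (array([ 0.4956, -0.0419]), np.float64(0.11123572289943695))
bottle top 0.72 201 [343.6 222.4] (array([ 0.4979, -0.0405]), np.float64(0.11504974961280823))
mailer top 0.75 234 [314.7 220.5] (array([ 0.5076,  0.0267, -0.3047]), np.float64(0.13595084846019745))
jar scene 0.57 1004 [351.9 192.9] (array([0.5135, 0.0985]), np.float64(0.06511454284191132))
jar top 0.61 387 [287.9 214.3] (array([0.5159, 0.1   ]), np.float64(0.075581394135952))
dish scene 0.73 963 [432.  285.7] (array([ 0.6301,  0.2947, -0.0097]), np.float64(0.08651349693536758))
dish top 0.68 470 [221.5 172.7] (array([0.6325, 0.295 , 0.0155]), np.float64(0.060239363461732864))
```

View pics/c9.png

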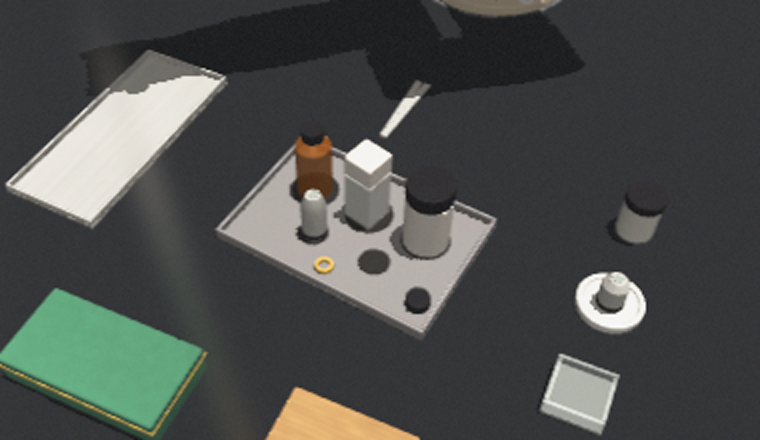

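View pics/d9.png

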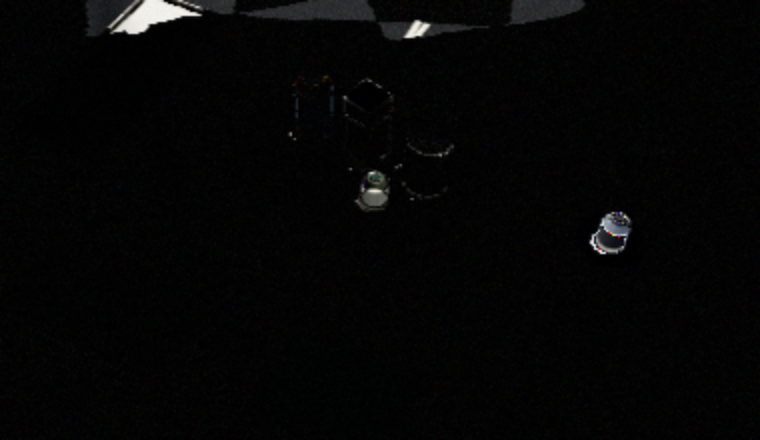

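View pics/t9.png

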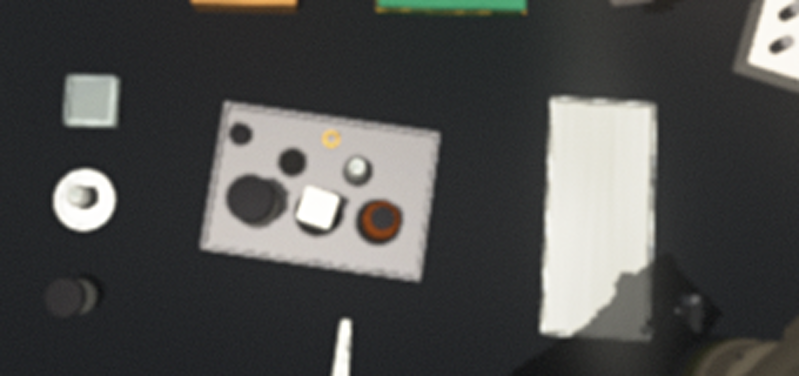

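The before/after difference picture shows only the short objective moved. The containers leave just hairline, sub-pixel edges, and the long objective, ring and dish show no change. I hand in.

```bash
python3 -c "
from workcell import env
print(env.hand_in())"
```

```text
the job is handed in; nothing more can be done
None
```

I moved the bottle, mailer and jar to the side tray and stood the short objective upright in the round stand. I then put each container back at the arm position where it had been picked up. The job was handed in at about 79 s of the 141 s allowed.

**Final picture checks:**
- **Containers:** all three stand upright. The top-camera positions are within about 1.4 mm of the starting ones, and the before/after scene picture shows only hairline edges around them.
- **Short objective:** it stands upright in the stand, within about 3 mm of the centre as measured from the top.
- **Left alone:** the long objective, brass ring and glass dish show no change in the before/after picture.

**Missed or in disagreement:**
- The scene and top cameras disagreed by up to about 2.5 mm on several positions (bottle, jar, dish, short objective), close to the calibration error.
- In the last check, the network missed the mailer in the scene camera. It was confirmed only from the top view and by eye.
- The network never found the ring reliably, so I judged it by eye and from the before/after picture.
- The largest wrist force I read was about 10 N, but only at the ends of calls, so peaks during moves weren't seen.

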